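# Set up the micro-welding station

### The job

Set up the welding station for the next job: put the large round electrode, the small round electrode and the square anvil block upright, each centred inside the outline of its own shape and size on the black plates, with the anvil's sides in line with its square, and move the test board from its grey rest into the sprung clip, pressed down squarely and in the middle until its lower edge sits on the clip's floor. Set the parts down rather than dropping them, and leave the glass jar and the white tray where they are.

Things in the scene. Friction and masses are not known exactly. Their poses are not given: they have to be found in the camera images.
- large_electrode_mid (a point): Large round welding electrode, loose: a low plain copper cylinder 50 mm in diameter and 24 mm high with a small dark dot in the middle of its flat top, about 0.3 kg. The point is its centre, 12 mm above its underside; z along its axis. Starts standing flat on the bench.
- small_electrode_mid (a point): Small round welding electrode, loose: an upright copper cylinder 28 mm in diameter and 44 mm high, whose top 10 mm narrow as a cone to a flat 12 mm across; about 0.15 kg. The point is its centre, 22 mm above its underside; z along its axis. Starts standing upright on the bench.
- anvil_mid (a point): Square steel anvil block, loose: 44 x 44 x 30 mm high, about 0.35 kg, with a dark line along x across its top. The point is its centre, 15 mm above its underside; x and y square to its sides. Starts flat on the bench.
- board_grip (a point): Test board, loose, 60 g: thin green board 60 mm wide (x), 4 mm thick (y), upright in the 6 mm slot (28 mm deep) of a fixed grey rest, 70 x 50 x 34 mm high; lifts straight up. A white bar on top, 44 (x) by 12 (y) by 16 mm high, is gripped across its 12 mm. The point is the bar's centre, 66 mm above the lower edge (74 mm in all), 72 mm above the bench at the start. Alike both ways round.
- plate_large_top (a point): Flat black locating plate, fixed, 90 x 90 x 6 mm, with a thin white circle 66 mm across (the larger circle) inlaid on its top. The point is the centre of the outline on the plate's top face, 6 mm above the bench; for the large electrode.
- plate_small_top (a point): Flat black locating plate, fixed, 90 x 90 x 6 mm, with a thin white circle 44 mm across (the smaller circle) inlaid on its top. The point is the centre of the outline on the plate's top face, 6 mm above the bench; for the small electrode.
- plate_square_top (a point): Flat black locating plate, fixed, 90 x 90 x 6 mm, with a thin white square 60 x 60 mm inlaid on its top. The point is the centre of the outline on the plate's top face, 6 mm above the bench; for the anvil block; x and y lie square to the outline.
- clip_floor (a point): Sprung clip, fixed: aluminium base 80 (x) by 50 (y) by 8 mm with two steel jaws 50 mm long along x, up to 40 mm above the bench. Their upper 16 mm flare to a V 17 mm wide (y); the 1 mm gap below parts as the board's edge is pressed straight down, width along x, with 5 to 10 N, and grips it. The point is the middle of the clip's floor, 8 mm above the bench, where the board's edge ends up.
- jar: Bystander to leave alone: closed clear glass jar with a white cap, 52 mm in diameter, 60 mm high; origin at the centre of its underside.
- rivet_tray: Bystander to leave alone: open white plastic tray, 100 x 70 x 25 mm high; origin at the centre of its underside.
Not all that is in view belongs to the job. What is shaped like the part that bears board_grip but brown is not meant. Leave any purple look-alike of the part that bears plate_small_top alone.

How it is judged:
By the outcome, as a careful person would: the job done as asked, in the order asked, and still so for the second after the job is handed in, with the robot touching nothing.
It also fails if it takes over 138 s, if anything falls off the work surface, if the arm or the gripper's body presses on something with over 40 N, if the wrist force passes 120 N, or if a joint passes its speed limit or range.

### The arm

A 7-joint arm with a two-finger parallel gripper is mounted at the origin on the work surface. World frame = base frame: x ahead of the robot, y to its left, z up, the work surface at z = 0. Lengths are in m, angles in rad, forces in N, time in s.
With the tool pointing down it reaches from about 0.425 to 0.875 m from the base axis. Payload 4.7 kg.
Tool frame: the origin (TCP) lies on the mounting face of the last link; the fingertips stand 182 mm ahead of it and the grasp point (between the pads) lies 164 mm ahead of it; z points along the fingers, y is the direction in which the jaws open and shut (so a half turn about z gives the same grasp; the last joint's range is limited). The gripper opens to 87 mm and grips with 3 to 60 N. Pads are 19 mm wide; open, the fingers measure 117 mm over their backs; the gripper's body (75 mm by 190 mm) begins 51 mm behind the grasp point.
Start: joints at [1.121, 0.321, -0.07, 1.45, 0.023, 1.371, -0.057], TCP at [0.291, -0.581, 0.405] pointing down, gripper open.
Joint ranges: [-2.86, 2.86], [-0.3, 2.09], [-1.38, 1.24], [0.06, 2.45], [-1.56, 4.7], [0.09, 2.05], [-2.69, 2.69]. Speed limits (rad/s): [2.57, 2.57, 3.14, 3.14, 3.14, 3.14, 3.14].

### API

Orientations are given as a rotation vector (axis times angle).
In Python, from bench import ctrl gives the robot as it stands. The module is installed in compiled form; this text tells all that it offers.
- The arm moves only by the tool play_rows, never from a script. Its argument "targets" is text: rows parted by semicolons, each of 7 numbers parted by spaces: the shift along the tool's x, y, z in cm, then the turn, a rotation vector about the tool's x, y, z in rad, then the opening, from -1 (shut) to 1 (fully open). In form: x y z ax ay az grip; .... A call has 1 to 20 rows; each row shifts and turns the pose as measured when the row begins, along the tool's axes as they then stand; what a row does not reach is not made up. A row lasts 1/8 s, in which the tool goes at most 62.5 mm and 10.7 degrees, less where a joint would pass 70% of its speed; a pose out of reach is approached as far as the arm can. A call is refused whole if a number of a shift passes 6.25 or a number of a turn 0.188, either way. A call with a gripper value outside its range is refused whole. The fingers move at their own pace and stop on an object; "newtons" is the grip in N (left out, the last holds). Time passes only in rows, so rows that do not move let the fingers close. It gives the time, the measured TCP pose, the force and the opening at its end, in the units of the state.
- ctrl.get_state(): the state, without advancing time (a new reading comes with each control period).
- ctrl.get_image(name): name is "scene" or "top" or "wrist"; returns a dict with "pixels" (420x560x3 uint8, blue, green, red), "depth" (420x560 float32, m along the optical axis (not along the pixel's ray), 0 where there is no reading), "intrinsics" (3x3 intrinsics, pixels), "R" (3x3) and "t" (3): a world point X has camera coordinates R X + t. Camera axes: x right, y down, z forward; pixel columns grow to the right and rows downward; lengths in m; the calibration is good to about 2 mm. A picture is of the moment at which its call begins.
- ctrl.close_job(): hands the job in, once; it reports no verdict.
The state is a dict: "time": time; "joint_positions": joint angles; "qd": joint speeds; "joint_torque": joint torques, N m; "position": TCP position; "tool_rot": TCP orientation; "ft_force": force on the tool from outside, world axes, zero at the start; "torque": the same for the moment, N m; "grip_width": opening from 0.0 (shut) to 1.0 (fully open).
Only numpy, scipy, OpenCV 4.12 (cv2) and the standard library are available. Lean on these libraries where they do the work, as an engineer would, in place of code of your own. Each camera call takes 0.05 s, during which the arm holds its last target.

## Working session

There is one attempt and no reset: what is moved stays moved. The work goes in short steps, Python scripts to look and compute and a tool call to move; the robot and the scene stay as the last step left them, time stands still between calls to the robot, and variables do not carry over. Pictures are saved under pics/ and viewed, and the job is handed in when it is done.

Besides the shell and the picture viewer there is one more tool, called after "Call:" as name(argument=value, ...) on one line, values as JSON. play_rows: Moves the arm, as the interface text tells. Its arguments: {"type":"object","properties":{"targets":{"type":"string"},"newtons":{"type":"number"}},"required":["targets"]}

```bash
mkdir -p pics; python3 - <<'E'
from bench import ctrl
import cv2,numpy as np
s=ctrl.get_state();print({k:np.round(v,3) for k,v in s.items()})
for n in("scene","top","wrist"):
    d=ctrl.get_image(n);cv2.imwrite(f"pics/{n}0.png",d["pixels"]);np.savez(f"{n}0.npz",**{k:d[k] for k in d});print(n,np.round(d["intrinsics"],1).tolist(),np.round(d["R"],3).tolist(),np.round(d["t"],3))
E
```

```text
{'time': np.float64(0.0), 'joint_positions': array([ 1.121,  0.322, -0.07 ,  1.452,  0.023,  1.371, -0.057]), 'qd': array([ 0.   , -0.001,  0.001, -0.002, -0.001,  0.   ,  0.   ]), 'joint_torque': array([-0.0000e+00, -4.9129e+01, -4.0400e-01, -3.1253e+01, -6.4000e-02,
        4.4000e-02,  0.0000e+00]), 'position': array([ 0.291, -0.581,  0.404]), 'tool_rot': array([-3.056e+00, -7.220e-01,  1.000e-03]), 'ft_force': array([-0.157, -0.125,  0.064]), 'torque': array([ 0.044,  0.019, -0.015]), 'grip_width': np.float64(1.0)}
scene [[420.2, 0.0, 281.6], [0.0, 420.2, 208.7], [0.0, 0.0, 1.0]] [[-0.597, 0.802, 0.004], [0.524, 0.394, -0.755], [-0.607, -0.448, -0.656]] [ 0.263 -0.162  1.34 ]
top [[404.5, 0.0, 273.2], [0.0, 404.5, 204.9], [0.0, 0.0, 1.0]] [[-0.008, -1.0, 0.022], [-0.989, 0.005, -0.15], [0.15, -0.023, -0.988]] [-0.004  0.448  1.132]
wrist [[368.9, 0.0, 282.9], [0.0, 368.9, 209.1], [0.0, 0.0, 1.0]] [[0.447, -0.895, -0.003], [-0.867, -0.434, 0.245], [-0.22, -0.107, -0.97]] [-0.648 -0.03   0.39 ]
```

View pics/top0.png

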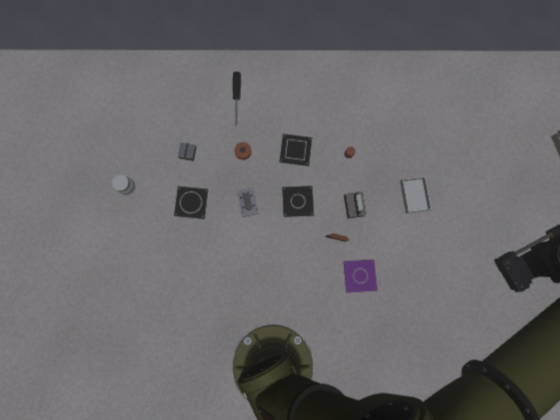

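View pics/scene0.png

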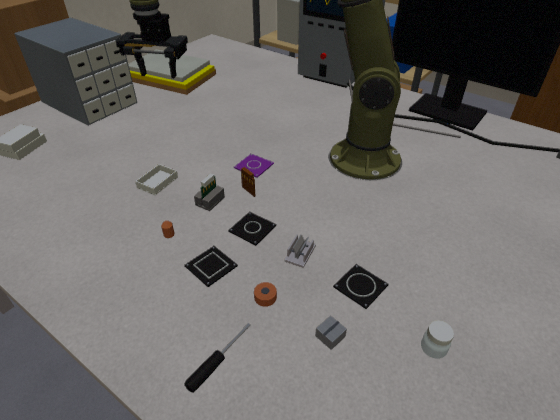

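View pics/wrist0.png

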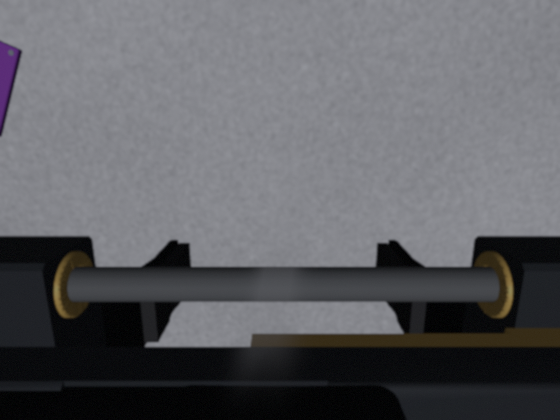

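The top view shows the anvil (187,151), large electrode (243,150), square plate (296,150), small electrode (350,152), large-circle plate (191,203), clip (248,202), small-circle plate (298,201) and the rest with the green board (355,205). It also shows the tray (415,195) and jar (122,184). The decoys are a brown board (337,237) and a purple plate (360,275). Next I'll enlarge these and measure them.

```bash
cat > h.py <<'E'
import numpy as np,cv2
from scipy.spatial.transform import Rotation as Ro
def ray(d,u,v,z):
    K=d["intrinsics"];R=d["R"];t=d["t"]
    c=-R.T@t; r=R.T@np.linalg.solve(K,np.array([u,v,1.]))
    return c+r*(z-c[2])/r[2]
def proj(d,X):
    q=d["intrinsics"]@(d["R"]@np.asarray(X)+d["t"]);return q[:2]/q[2]
def tool(s):
    R=Ro.from_rotvec(s["tool_rot"]).as_matrix();return R,np.array(s["position"])
def goto(s,xyz_grasp,yaw_y):
    """xyz_grasp: desired grasp point; yaw_y: world angle of tool y (jaw) axis mod pi, tool down. prints shift in tool axes cm and rotvec"""
    R,p=tool(s)
    best=None
    for a in (yaw_y,yaw_y+np.pi):
        y=np.array([np.cos(a),np.sin(a),0]);z=np.array([0,0,-1.]);x=np.cross(y,z)
        Rt=np.stack([x,y,z],1);rv=Ro.from_matrix(R.T@Rt).as_rotvec()
        if best is None or np.linalg.norm(rv)<np.linalg.norm(best[1]):best=(Rt,rv)
    Rt,rv=best
    pt=np.asarray(xyz_grasp)+np.array([0,0,.164])
    sh=R.T@(pt-p)*100
    print("shift now-axes cm",np.round(sh,2),"turn",np.round(rv,3),"shift in final axes",np.round(Rt.T@(pt-p)*100,2))
    return Rt,rv
E
python3 - <<'E'
import numpy as np,cv2
from h import *
d=dict(np.load("top0.npz"));im=d["pixels"]
c=im[120:300,90:450];cv2.imwrite("pics/topcrop.png",cv2.resize(c,(800,400),interpolation=cv2.INTER_CUBIC))
d2=dict(np.load("scene0.npz"));c=d2["pixels"][150:350,130:470];cv2.imwrite("pics/scenecrop.png",cv2.resize(c,(800,471),interpolation=cv2.INTER_CUBIC))
for n,u,v,z in [("anvil",187,151,.03),("large",243,150,.024),("sqp",296,150,.006),("small",350,152,.044),("lp",191,203,.006),("clip",248,202,.03),("sp",298,201,.006),("rest",355,205,.034),("tray",415,195,.01),("brown",337,237,.04),("purple",360,275,.006),("jar",122,184,.06)]:
    print(n,np.round(ray(d,u,v,z),3))
E
```

```text
anvil [0.61  0.244 0.03 ]
large [0.614 0.08  0.024]
sqp [ 0.619 -0.078  0.006]
small [ 0.602 -0.233  0.044]
lp [0.459 0.234 0.006]
clip [0.457 0.065 0.03 ]
sp [ 0.463 -0.082  0.006]
rest [ 0.446 -0.244  0.034]
tray [ 0.479 -0.43   0.01 ]
brown [ 0.354 -0.188  0.04 ]
purple [ 0.246 -0.257  0.006]
jar [0.506 0.418 0.06 ]
```

View pics/topcrop.png

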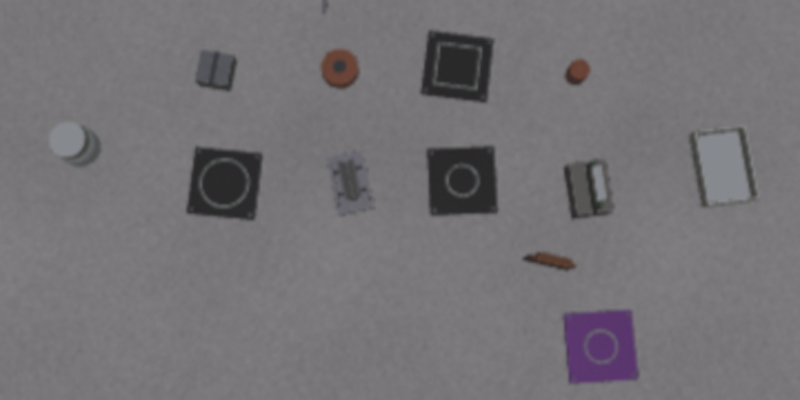

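View pics/scenecrop.png

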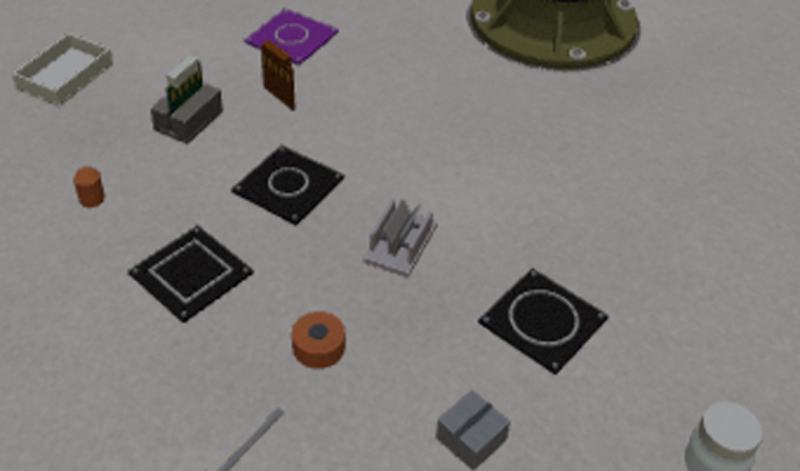

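The real targets are confirmed in the crops: black small-circle plate at (462,180) and the green board with a white bar in the grey rest. The brown board and purple plate stay put. I'll move above the large electrode with the jaws along world y.

```bash
python3 - <<'E'
from bench import ctrl
from h import *
s=ctrl.get_state();R,p=tool(s);print(np.round(R,3))
d=dict(np.load("wrist0.npz"));c=-d["R"].T@d["t"];print("cam in tool",R.T@(c-p), "axes in tool",np.round(R.T@d["R"].T,3))
goto(s,[0.57,0.08,0.22],np.pi/2)
E
```

```text
[[ 0.894  0.447 -0.001]
 [ 0.447 -0.894  0.001]
 [-0.    -0.001 -1.   ]]
cam in tool [ 0.06652482 -0.00017556  0.02006053] axes in tool [[-0.001 -0.97  -0.245]
 [ 1.    -0.    -0.002]
 [ 0.001 -0.245  0.97 ]]
shift now-axes cm [ 54.56 -46.64   2.05] turn [-0.001  0.     0.464] shift in final axes [ 27.93 -66.12   1.99]
```

Call:
play_rows(targets="0 0 0 0 0 0.155 1;0 0 0 0 0 0.155 1;0 0 0 0 0 0.155 1;2.3 -5.5 0 0 0 0 1;2.3 -5.5 0 0 0 0 1;2.3 -5.5 0 0 0 0 1;2.3 -5.5 0 0 0 0 1;2.3 -5.5 0 0 0 0 1;2.3 -5.5 0 0 0 0 1;2.3 -5.5 0 0 0 0 1;2.3 -5.5 0 0 0 0 1;2.3 -5.5 0 0 0 0 1;2.3 -5.5 0 0 0 0 1;2.3 -5.5 0 0 0 0 1;2.3 -5.5 0 0 0 0 1;0 0 0 0 0 0 1")

```text
time: 2.15
position: [0.5852, 0.094, 0.3997]
tool_rot: [-3.136, 0.033, 0.007]
ft_force: [0.4, -1.1, -1.1]
grip_width: 1.006
```

```bash
cat >> h.py <<'E'
def snap(ctrl,name,cam="wrist"):
    d=ctrl.get_image(cam);cv2.imwrite(f"pics/{name}.png",d["pixels"]);np.savez(f"{name}.npz",**d);return d
E
python3 - <<'E'
from bench import ctrl
from h import *
s=ctrl.get_state();print(s["time"],s["position"],s["joint_positions"])
goto(s,[0.55,0.08,0.22],np.pi/2)
snap(ctrl,"w1")
E
```

```text
2.15 [0.58521515 0.0940358  0.39970831] [ 0.28958347  0.25009166 -0.58019698  1.58874692  0.1330394   1.3468194
 -1.89832565]
shift now-axes cm [-3.48  1.49  1.58] turn [-0.005  0.004 -0.021] shift in final axes [-3.52  1.4   1.57]
```

View pics/w1.png

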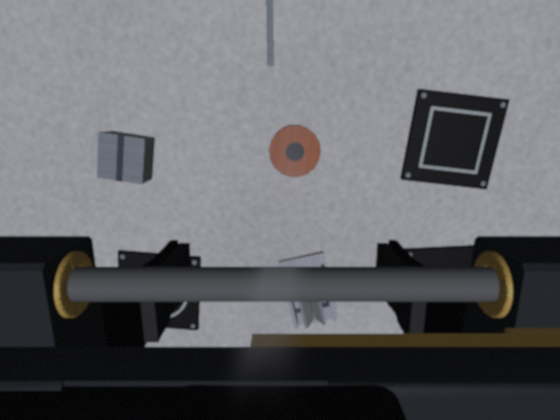

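Wrist view: anvil top (125,157), large electrode (295,151), square plate (455,139). I'll step back to see the front row too.

Call:
play_rows(targets="-5 0 0 0 0 -0.02 1;-5 0 0 0 0 0 1;-4.5 0 0 0 0 0 1;0 0 0 0 0 0 1")

```text
time: 2.7
position: [0.436, 0.0864, 0.3977]
tool_rot: [-3.141, 0.024, 0.014]
ft_force: [1.2, 0.6, 0.0]
grip_width: 0.997
```

```bash
python3 - <<'E'
from bench import ctrl
from h import *
s=ctrl.get_state();print(s["time"],s["position"],s["joint_positions"])
snap(ctrl,"w2")
E
```

```text
2.7 [0.43603987 0.08636816 0.39768497] [ 0.38143623 -0.10599674 -0.58821698  1.9179666  -0.06310208  1.32116416
 -1.77382209]
```

View pics/w2.png

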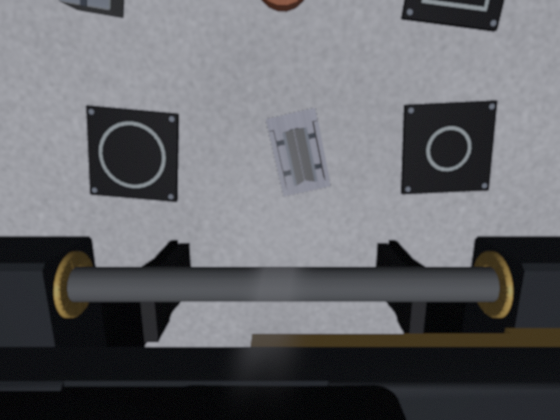

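The front row is visible: large-circle plate (133,154), clip (298,152), small-circle plate (449,149). One more view covers the rest and the small electrode.

Call:
play_rows(targets="0.6 5.5 0 0 0 0 1;0.6 5.5 0 0 0 0 1;0.6 5.5 0 0 0 0 1;0.6 5.5 0 0 0 0 1;0.6 5.5 0 0 0 0 1;0.6 5.5 0 0 0 0 1;0 0 0 0 0 0 1")

```text
time: 3.62
position: [0.4718, -0.2652, 0.3975]
tool_rot: [3.138, -0.042, -0.003]
ft_force: [-0.4, 0.9, -0.9]
grip_width: 0.999
```

```bash
python3 - <<'E'
from bench import ctrl
from h import *
s=ctrl.get_state();print(s["time"],s["position"],s["tool_rot"],s["joint_positions"])
snap(ctrl,"w3")
E
```

```text
3.625 [ 0.47182116 -0.26519005  0.39751332] [ 3.13844310e+00 -4.17456767e-02 -2.96157696e-03] [ 0.67263375  0.10432052 -0.22572379  1.72635548  0.02761093  1.31414078
 -1.15632458]
```

View pics/w3.png

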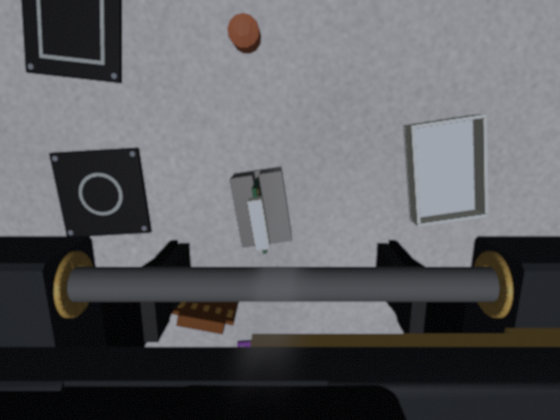

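Small electrode (244,30), board bar (258,224), small-circle plate (101,194). Now I'll measure everything with masks and fits.

```bash
cat > meas.py <<'E'
from h import *
def pts(d,mask,z):
    v,u=np.nonzero(mask);K=d["intrinsics"];R=d["R"];t=d["t"];c=-R.T@t
    r=R.T@np.linalg.inv(K)@np.stack([u,v,np.ones_like(u)]).astype(float)
    return (c[:,None]+r*((z-c[2])/r[2])).T
def blob(mask,at):
    n,l,st,ce=cv2.connectedComponentsWithStats(mask.astype(np.uint8),connectivity=8)
    i=min(range(1,n),key=lambda i:np.hypot(*(ce[i]-at))-(1e3 if st[i][4]>25 and l[int(at[1]),int(at[0])]==i else 0) + (1e4 if st[i][4]<25 else 0))
    return l==i
def rect(P):
    (c,wh,a)=cv2.minAreaRect((P[:,:2]*1000).astype(np.float32));a=(a+45)%90-45
    return np.round(c,1),np.round(wh,1),round(a,2)
def filled(mask):
    c,_=cv2.findContours(mask.astype(np.uint8),cv2.RETR_EXTERNAL,cv2.CHAIN_APPROX_NONE);m=np.zeros(mask.shape,np.uint8)
    cv2.drawContours(m,c,-1,1,-1);return m>0
def plate(d,at):
    im=d["pixels"].astype(int);g=im.max(2)
    pl=filled(blob(g<75,at));er=cv2.erode(pl.astype(np.uint8),np.ones((13,13)))>0
    w=er&(g>90);P=pts(d,w,.006)
    print("  plate",rect(pts(d,pl,.006)),"outline rect",rect(P),"mean",np.round(P.mean(0)[:2]*1000,1))
    A=np.c_[2*P[:,:2],np.ones(len(P))];q=np.linalg.lstsq(A,(P[:,:2]**2).sum(1),rcond=None)[0]
    print("  circle",np.round(q[:2]*1000,1),"r",round(1000*np.sqrt(q[2]+q[0]**2+q[1]**2),1))
def copper(d,at,z):
    im=d["pixels"].astype(int);m=blob((im[...,2]-im[...,0]>35),at);m=filled(m)
    P=pts(d,m,z);print("  copper",rect(P),np.round(P.mean(0)*1000,1));return m
E
python3 - <<'E'
from meas import *
L=lambda n:dict(np.load(n+".npz"))
w1,w2,w3=L("w1"),L("w2"),L("w3")
print("large");copper(w1,(280,150),.024)
im=w1["pixels"];print(im[151,295],im[160,110],im[135,145],im[20,20])
print("sqp");plate(w1,(455,139))
print("lp");plate(w2,(133,154))
print("sp w2");plate(w2,(449,149));print("sp w3");plate(w3,(101,194))
print("small");copper(w3,(244,30),.034)
d=w3;K=d["intrinsics"]
for n,d,u,v in (("anvil",w1,125,157),("clip",w2,298,152),("bar",w3,258,224)):
    c=d["pixels"][max(v-60,0):v+60,u-80:u+80];cv2.imwrite(f"pics/c_{n}.png",cv2.resize(c,None,fx=5,fy=5,interpolation=cv2.INTER_CUBIC))
E
```

```text
large
  copper (array([617.2,  84.8]), array([47. , 46.5]), -1.24) [617.4  84.8  24. ]
[83 76 75] [120 110 104] [133 127 127] [157 151 150]
sqp
  plate (array([622.4, -74.5]), array([52.5, 52.3]), -7.67) outline rect (array([0., 0.]), array([0., 0.]), 0.0) mean [nan nan]
  circle [0. 0.] r 0.0
lp
  plate (array([463.1, 238.5]), array([57.1, 57.4]), -5.74) outline rect (array([0., 0.]), array([0., 0.]), 0.0) mean [nan nan]
  circle [0. 0.] r 0.0
sp w2
  plate (array([464.5, -78.5]), array([35.4, 34.6]), -0.89) outline rect (array([0., 0.]), array([0., 0.]), 0.0) mean [nan nan]
  circle [0. 0.] r 0.0
sp w3
  plate (array([464.7, -77.6]), array([34.7, 36. ]), -9.19) outline rect (array([0., 0.]), array([0., 0.]), 0.0) mean [nan nan]
  circle [0. 0.] r 0.0
small
  copper (array([ 608.5, -235.3]), array([25.7, 26.7]), -1.55) [ 608.7 -235.5   34. ]meas.py:20: RuntimeWarning: Mean of empty slice.
  print("  plate",rect(pts(d,pl,.006)),"outline rect",rect(P),"mean",np.round(P.mean(0)[:2]*1000,1))
  ret = um.true_divide(
```

View pics/c_clip.png

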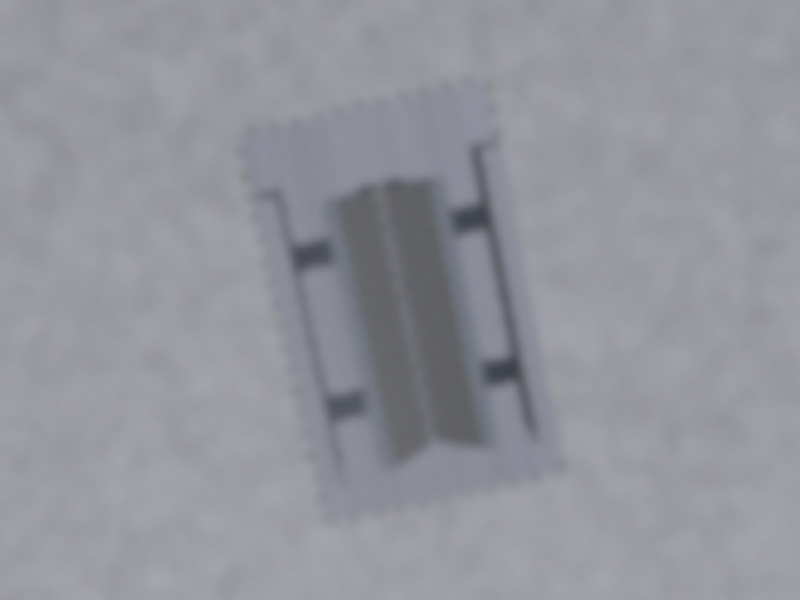

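View pics/c_bar.png

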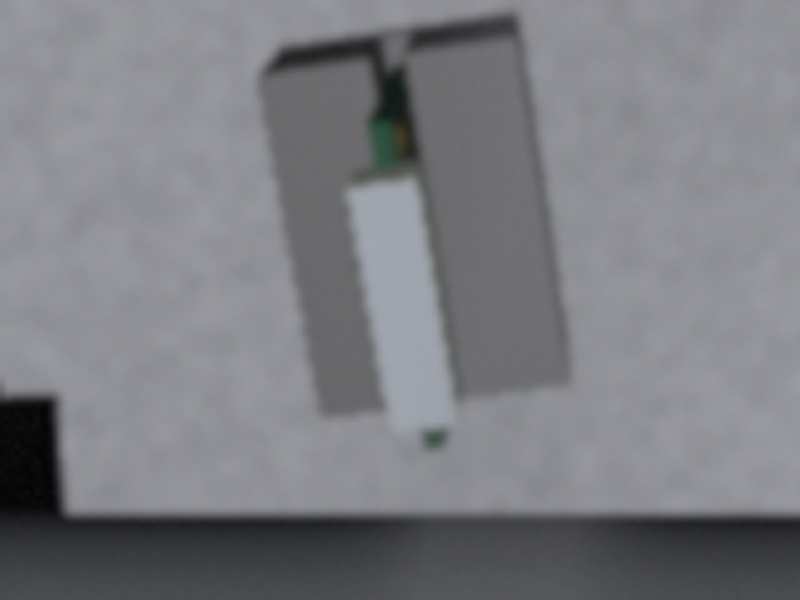

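View pics/c_anvil.png

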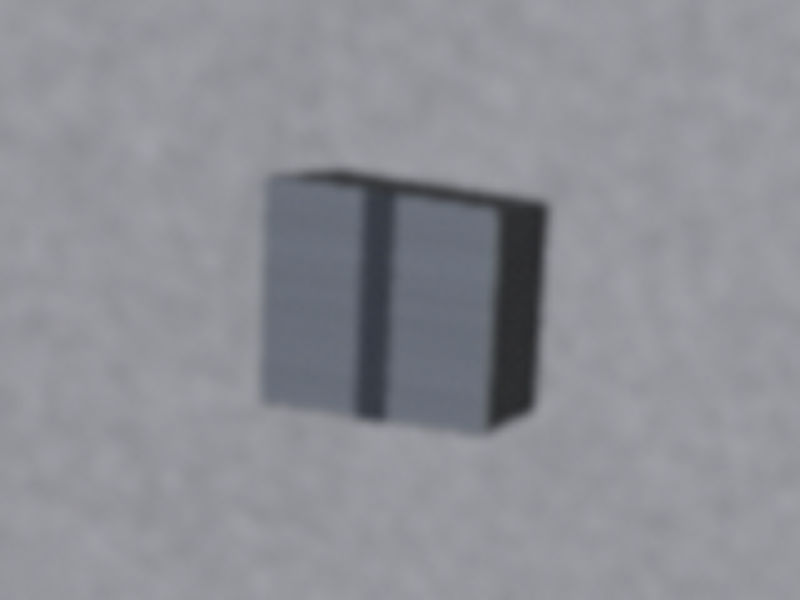

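```bash
cat > corners.py <<'E'
from meas import *
def corners(d,off,f,C,z):
    P=np.array([ray(d,x/f+off[0],y/f+off[1],z)[:2] for x,y in C])*1000
    c=P.mean(0)
    e=[P[(i+1)%len(P)]-P[i] for i in range(len(P))]
    print(np.round(c,1),[ (round(np.hypot(*v),1),round((np.degrees(np.arctan2(v[1],v[0]))+45)%90-45,2)) for v in e])
E
python3 - <<'E'
from corners import *
L=lambda n:dict(np.load(n+".npz"))
w1,w2,w3=L("w1"),L("w2"),L("w3")
print("anvil");corners(w1,(45,97),5,[(268,178),(498,207),(490,432),(263,403)],.03)
print("bar");corners(w3,(178,164),5,[(348,185),(415,176),(455,425),(393,433)],.080)
print("clip base");corners(w2,(218,92),5,[(245,130),(490,80),(565,467),(325,520)],.008)
print("clip slit");corners(w2,(218,92),5,[(378,185),(433,438)],.024)
print("clip jaw top");corners(w2,(218,92),5,[(335,203),(437,180),(488,445),(395,465)],.04)
print("rest");corners(w3,(178,164),5,[(262,73),(515,35),(570,382),(322,415)],.034)
E
```

```text
anvil
[614.3 249.4] [(np.float64(42.8), np.float64(-8.37)), (np.float64(43.0), np.float64(-8.66)), (np.float64(43.5), np.float64(-8.64)), (np.float64(42.8), np.float64(-9.67))]
bar
[ 448.7 -244.6] [(np.float64(11.2), np.float64(6.24)), (np.float64(44.1), np.float64(6.52)), (np.float64(10.7), np.float64(6.19)), (np.float64(44.1), np.float64(7.14))]
clip base
[462.8  70.3] [(np.float64(48.3), np.float64(10.29)), (np.float64(77.8), np.float64(11.71)), (np.float64(50.1), np.float64(11.87)), (np.float64(79.2), np.float64(10.43))]
clip slit
[462.8  71.1] [(np.float64(49.2), np.float64(12.03)), (np.float64(49.2), np.float64(12.03))]
clip jaw top
[462.4  70.3] [(np.float64(18.7), np.float64(11.58)), (np.float64(49.1), np.float64(11.09)), (np.float64(17.6), np.float64(11.48)), (np.float64(49.0), np.float64(12.33))]
rest
[ 450.1 -244.6] [(np.float64(48.2), np.float64(7.01)), (np.float64(69.4), np.float64(7.32)), (np.float64(49.4), np.float64(6.4)), (np.float64(68.9), np.float64(6.31))]
```

```bash
cat > g.py <<'E'
import sys
from bench import ctrl
from h import *
s=ctrl.get_state();a=[float(x) for x in sys.argv[1:]]
R,p=tool(s);print("t",round(s["time"],2),"grasp",np.round((p+R[:,2]*.164)*1000,1),"tilt z",np.round(R[:,2],4),"yawY",round(np.degrees(np.arctan2(R[1,1],R[0,1])),2),"F",np.round(s["ft_force"],1),"g",round(float(s["grip_width"]),3),"j7",round(s["joint_positions"][6],2))
if a: goto(s,np.array(a[:3])/1000,np.radians(a[3]))
E
python3 g.py 617.3 84.8 100 90
```

```text
t 3.67 grasp [ 472.1 -262.8  233.5] tilt z [-0.0017 -0.0013 -1.    ] yawY -91.33 F [ 0.7  0.5 -0.2] g 0.998 j7 -1.16
shift now-axes cm [ 13.7  -35.08  13.29] turn [ 0.001  0.002 -0.023] shift in final axes [ 14.49 -34.74  13.35]
```

Call:
play_rows(targets="2 -5 1 0 0 -0.023 1;2 -5 2 0 0 0 1;2 -5 2 0 0 0 1;2 -5 2 0 0 0 1;2 -5 2 0 0 0 1;2 -5 2 0 0 0 1;2.3 -4.7 2 0 0 0 1;0 0 0 0 0 0 1")

```text
time: 4.68
position: [0.6225, 0.098, 0.2624]
tool_rot: [-3.139, -0.002, -0.002]
ft_force: [-0.4, -0.9, -0.3]
grip_width: 0.998
```

```bash
python3 g.py 617.3 84.8 21 90
```

```text
t 4.67 grasp [622.7  98.4  98.4] tilt z [ 0.0013  0.0022 -1.    ] yawY -89.92 F [-0.4 -0.9 -0.3] g 0.998 j7 -1.91
shift now-axes cm [-0.53  1.34  7.73] turn [-0.002 -0.001  0.001] shift in final axes [-0.52  1.32  7.74]
```

Call:
play_rows(targets="-0.5 1.3 1 0 0 0 1;0 0 2 0 0 0 1;0 0 2 0 0 0 1;0 0 1 0 0 0 1;0 0 0 0 0 0 1;0 0 0 0 0 0 1")

```text
time: 5.42
position: [0.6167, 0.0795, 0.198]
tool_rot: [3.141, -0.007, 0.001]
ft_force: [-0.0, 1.0, 0.9]
grip_width: 0.997
```

```bash
python3 g.py 617.3 84.8 21 90; python3 -c "
from bench import ctrl
from h import *
snap(ctrl,'w4')"
```

```text
t 5.42 grasp [616.7  79.3  34. ] tilt z [ 3.e-04 -8.e-04 -1.e+00] yawY -90.25 F [-0.   1.   0.9] g 0.997 j7 -1.92
shift now-axes cm [ 0.06 -0.54  1.3 ] turn [ 0.001 -0.    -0.004] shift in final axes [ 0.06 -0.53  1.3 ]
```

View pics/w4.png

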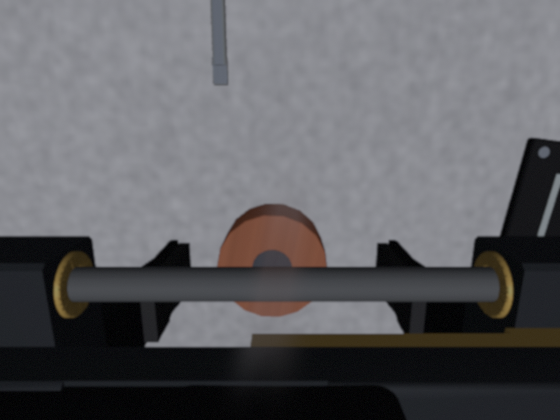

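```bash
python3 -c "
from meas import *
d=dict(np.load('w4.npz'))
im=d['pixels'].astype(int);v,u=np.nonzero((im[...,2]-im[...,0]>30));
print(u.min(),u.max(),v.min(),v.max());print(ray(d,(u.min()+u.max())/2,(v.min()+v.max())/2,.024))"
```

```text
53 559 208 345
[0.61274642 0.06920738 0.024     ]
```

Call:
play_rows(targets="0 -0.5 0.4 0 0 0 1;0 0 0.5 0 0 0 1;0 0 0.3 0 0 0 1;0 0 0 0 0 0 1")

```text
time: 5.98
position: [0.6172, 0.0856, 0.1865]
tool_rot: [3.141, -0.005, 0.004]
ft_force: [-0.4, 0.3, -0.5]
grip_width: 1.003
```

```bash
python3 g.py 617.3 84.8 21 90
```

```text
t 5.97 grasp [617.7  85.6  22.5] tilt z [ 2.8e-03 -4.0e-04 -1.0e+00] yawY -90.2 F [-0.4  0.3 -0.5] g 1.003 j7 -1.93
shift now-axes cm [0.01 0.08 0.15] turn [ 0.    -0.003 -0.003] shift in final axes [0.01 0.08 0.15]
```

Well aligned, so I'll close on it and lift.

Call:
play_rows(targets="0 0.05 0.1 0 0 0 0;0 0 0 0 0 0 -0.2;0 0 0 0 0 0 -0.2;0 0 0 0 0 0 -0.2;0 0 0 0 0 0 -0.2;0 0 0 0 0 0 -0.2;0 0 0 0 0 0 -0.2;0 0 0 0 0 0 -0.2", newtons=25)

```text
time: 6.98
position: [0.6174, 0.0848, 0.1857]
tool_rot: [3.141, -0.006, 0.005]
ft_force: [0.0, -0.2, 0.4]
grip_width: 0.566
```

```bash
python3 g.py 463.1 238.5 110 84.26
```

```text
t 6.97 grasp [618.   84.7  21.7] tilt z [ 3.3e-03 -5.0e-04 -1.0e+00] yawY -90.22 F [ 0.  -0.2  0.4] g 0.566 j7 -1.93
shift now-axes cm [-15.46 -15.31  -8.89] turn [ 0.    -0.003  0.096] shift in final axes [-16.89 -13.75  -8.83]
```

Call:
play_rows(targets="0 0 -1 0 0 0 -0.2;0 0 -3 0 0 0 -0.2;0 0 -3 0 0 0 -0.2;-1.5 -1.5 -1.5 0 0 0 -0.2;-3 -3 0 0 0 0 -0.2;-3 -3 0 0 0 0 -0.2;-3 -3 0 0 0 0 -0.2;-3 -3 0 0 0 0 -0.2;-1.4 -1.4 0 0 0 0 -0.2;0 0 0 0 0 0 -0.2;0 0 0 0 0 0 -0.2")

```text
time: 8.35
position: [0.4635, 0.2358, 0.273]
tool_rot: [3.138, -0.011, -0.002]
ft_force: [0.3, 0.0, -3.9]
grip_width: 0.565
```

```bash
python3 g.py 463.1 238.5 50 90; python3 -c "
from bench import ctrl
from h import *
snap(ctrl,'w5')"
```

```text
t 8.35 grasp [463.3 235.2 109. ] tilt z [-0.0013 -0.0035 -1.    ] yawY -90.41 F [ 0.3  0.  -3.9] g 0.565 j7 -2.2
shift now-axes cm [-0.04 -0.29  5.9 ] turn [ 0.004  0.001 -0.007] shift in final axes [-0.04 -0.27  5.9 ]
```

View pics/w5.png

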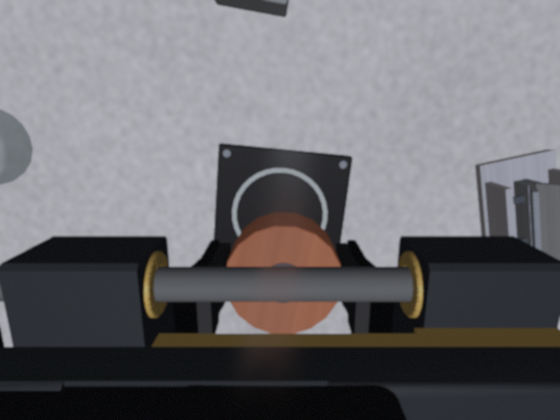

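The electrode is held at (284,272), with the large circle at (280,212). Lowering.

Call:
play_rows(targets="0 -0.25 1 0 0 0 -0.2;0 0 2 0 0 0 -0.2;0 0 2 0 0 0 -0.2;0 0 2 0 0 0 -0.2;0 0 0.5 0 0 0 -0.2;0 0 0 0 0 0 -0.2;0 0 0 0 0 0 -0.2")

```text
time: 9.28
position: [0.4683, 0.2331, 0.1933]
tool_rot: [3.138, -0.029, -0.003]
ft_force: [-0.3, 0.5, -3.7]
grip_width: 0.568
```

```bash
python3 g.py 463.1 238.5 27.7 90; python3 -c "
from bench import ctrl
from h import *
snap(ctrl,'w6')"
```

```text
t 9.28 grasp [468.  232.5  29.3] tilt z [-0.0018 -0.0038 -1.    ] yawY -91.07 F [-0.3  0.5 -3.7] g 0.568 j7 -2.27
shift now-axes cm [-0.53 -0.53  0.16] turn [ 0.004  0.002 -0.019] shift in final axes [-0.52 -0.54  0.16]
```

View pics/w6.png

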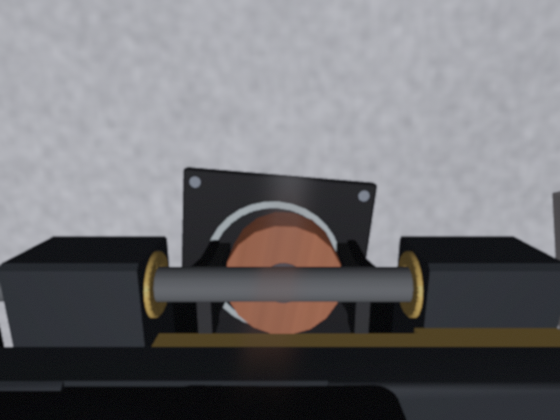

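Call:
play_rows(targets="-0.5 -0.5 -0.2 0.004 0.002 -0.019 -0.2;0 0 0 0 0 0 -0.2;0 0 0 0 0 0 -0.2")

```text
time: 9.7
position: [0.4635, 0.2392, 0.1971]
tool_rot: [-3.14, -0.004, -0.005]
ft_force: [0.9, -0.4, -4.3]
grip_width: 0.565
```

```bash
python3 g.py 463.1 238.5 27.7 90; python3 -c "
from bench import ctrl
from h import *
snap(ctrl,'w7')"
```

```text
t 9.7 grasp [464.  239.4  33.1] tilt z [ 0.0034  0.0014 -1.    ] yawY -89.87 F [ 0.9 -0.4 -4.3] g 0.565 j7 -2.26
shift now-axes cm [-0.04  0.07  0.54] turn [-0.001 -0.003  0.002] shift in final axes [-0.04  0.07  0.54]
```

View pics/w7.png

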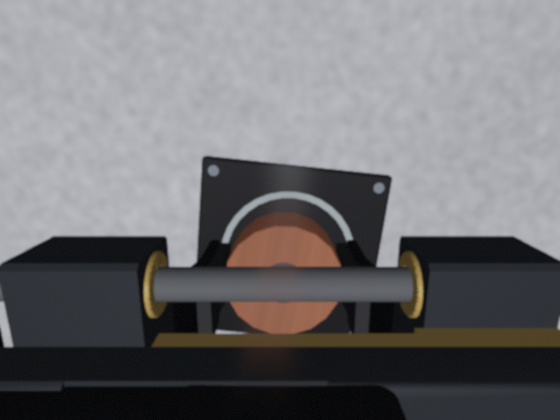

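```bash
python3 -c "
from meas import *
d=dict(np.load('w7.npz'))
f=lambda u,v,z:np.round(ray(d,u,v,z)*1000,1)
print('elec dot',f(284,283,.0354),'mid',f(284,272,.0354),'top edge',f(284,212,.0354),'bot',f(284,333,.0354));print('circ top',f(288,195,.006),'plate corners',f(206,158,.006),f(389,178,.006));print(proj(d,[.4631,.2385,.006]))"
```

```text
elec dot [462.8 239.3  35.4] mid [467.7 239.3  35.4] top edge [493.4 239.3  35.4] bot [439.3 239.2  35.4]
circ top [494.1 237.4   6. ] plate corners [511.5 275.5   6. ] [502.4 190.1   6. ]
[285.54896598 256.41816365]
```

Call:
play_rows(targets="-0.12 0.1 0.3 0 0 0 -0.2;0 0 0 0 0 0 -0.2")

```text
time: 10.0
position: [0.4622, 0.2382, 0.1938]
tool_rot: [-3.14, -0.003, -0.005]
ft_force: [-0.0, -0.4, -4.1]
grip_width: 0.565
```

```bash
python3 g.py 463 238.4 27.7 90
```

```text
t 10.0 grasp [462.7 238.4  29.8] tilt z [ 0.0033  0.0014 -1.    ] yawY -89.87 F [-0.  -0.4 -4.1] g 0.565 j7 -2.26
shift now-axes cm [ 0.08 -0.02  0.21] turn [-0.001 -0.003  0.002] shift in final axes [ 0.08 -0.02  0.21]
```

Call:
play_rows(targets="0.03 0 0.15 0 0 0 -0.2;0 0 0.06 0 0 0 -0.2;0 0 0 0 0 0 -0.2")

```text
time: 10.38
position: [0.4625, 0.238, 0.1917]
tool_rot: [-3.141, -0.003, -0.005]
ft_force: [-1.3, 0.1, -2.8]
grip_width: 0.565
```

```bash
python3 g.py 463 238.4 27.7 90
```

```text
t 10.38 grasp [463.  238.2  27.7] tilt z [ 0.0029  0.0011 -1.    ] yawY -89.9 F [-1.3  0.1 -2.8] g 0.565 j7 -2.27
shift now-axes cm [ 0.05 -0.04 -0.  ] turn [-0.001 -0.003  0.002] shift in final axes [ 0.05 -0.04 -0.  ]
```

Call:
play_rows(targets="0 0 0.04 0 0 0 -0.2;0 0 0 0 0 0 0.3;0 0 0 0 0 0 0.6;0 0 0 0 0 0 1;0 0 0 0 0 0 1;0 0 -0.5 0 0 0 1;0 0 -3 0 0 0 1;0 0 -5 0 0 0 1;0 0 -5 0 0 0 1;0 0 -5 0 0 0 1;0 0 0 0 0 0 1")

```text
time: 11.75
position: [0.4622, 0.2384, 0.3849]
tool_rot: [-3.138, -0.005, -0.011]
ft_force: [0.2, -0.4, -0.4]
grip_width: 1.0
```

```bash
python3 g.py 608.5 -235.3 100 90; python3 -c "
from bench import ctrl
from h import *
snap(ctrl,'w8')"
```

```text
t 11.75 grasp [463.3 239.  220.9] tilt z [ 0.007   0.0033 -1.    ] yawY -89.83 F [ 0.2 -0.4 -0.4] g 1.0 j7 -2.14
shift now-axes cm [14.41 47.46 12.04] turn [-0.003 -0.007  0.003] shift in final axes [14.63 47.37 12.09]
```

View pics/w8.png

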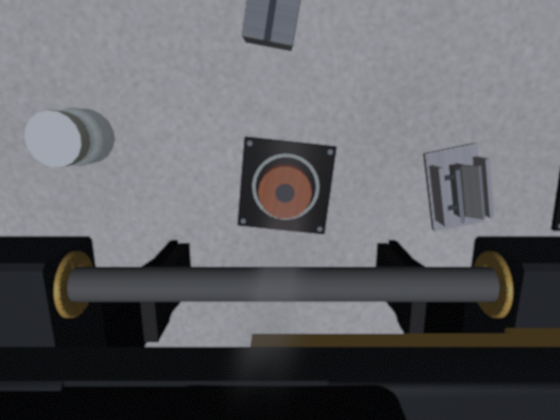

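Electrode on the plate at (285,192), ring at (286,186); I'll measure its centring, allowing for its height.

```bash
cat > chk.py <<'E'
from meas import *
def ring(d,at,rad,lo=110):
    """fit circle/centre to outline pixels within plate near world pt 'at'(m)"""
    im=d["pixels"].astype(int);g=im.min(2)
    h,w=g.shape;m=np.ones((h,w),bool);P=pts(d,m,.006)[:,:2];r=np.hypot(*(P-np.array(at)).T)
    sel=(g.ravel()>lo)&(abs(r-rad)<.007);Q=P[sel]
    A=np.c_[2*Q,np.ones(len(Q))];q=np.linalg.lstsq(A,(Q**2).sum(1),rcond=None)[0]
    return len(Q),np.round(q[:2]*1000,1),round(1000*np.sqrt(q[2]+q[0]**2+q[1]**2),1)
def dark(d,at,z,rad,hi):
    im=d["pixels"].astype(int);P=pts(d,np.ones(im.shape[:2],bool),z)[:,:2];r=np.hypot(*(P-np.array(at)).T)
    s=(r<rad)&(im[...,2].ravel()<hi);return s.sum(),np.round(P[s].mean(0)*1000,1)
def cop(d,at,z,rad):
    im=d["pixels"].astype(int);P=pts(d,np.ones(im.shape[:2],bool),z)[:,:2];r=np.hypot(*(P-np.array(at)).T)
    s=(r<rad)&((im[...,2]-im[...,0]).ravel()>30);return P[s]*1000
E
python3 -c "
from chk import *
d=dict(np.load('w8.npz'))
print(ring(d,(.463,.2384),.0325),dark(d,(.463,.2384),.030,.012,100),rect(cop(d,(.463,.2384),.030,.04)/1000))
print('small plate?')"
```

```text
(393, array([463. , 237.9]), np.float64(31.5)) (np.int64(280), array([461.9, 238.8])) (array([462.7, 238.7]), array([48.1, 49.2]), 0.2)
small plate?
```

Call:
play_rows(targets="0.9 5.1 0 -0.003 -0.007 0 1;0.9 5.1 0 0 0 0 1;0.9 5.1 0 0 0 0 1;0.9 5.1 0 0 0 0 1;0.9 5.1 0.5 0 0 0 1;0.9 5.1 0.5 0 0 0 1;0.9 5.1 0.5 0 0 0 1;0.9 5.1 0.5 0 0 0 1;0.9 5.1 0 0 0 0 1;0 0 0 0 0 0 1")

```text
time: 13.05
position: [0.542, -0.2341, 0.3453]
tool_rot: [-3.139, -0.013, 0.043]
ft_force: [0.0, 0.1, 0.5]
grip_width: 0.999
```

```bash
python3 g.py 608.5 -235.3 100 90; python3 -c "
from bench import ctrl
from chk import *
d=snap(ctrl,'w9')
print(rect(cop(d,(.6085,-.2353),.044,.035)/1000),rect(cop(d,(.6085,-.2353),.034,.035)/1000))"
```

```text
t 13.05 grasp [ 537.6 -233.8  181.3] tilt z [-0.0273  0.0018 -0.9996] yawY -89.54 F [0.  0.1 0.5] g 0.999 j7 -1.25
shift now-axes cm [6.86 0.19 7.94] turn [-0.002  0.027  0.008] shift in final axes [6.65 0.12 8.13]
(array([ 609.5, -234.9]), array([24.5, 24.8]), 0.42) (array([ 609.5, -234.9]), array([25.4, 25.7]), 0.42)
```

View pics/w9.png

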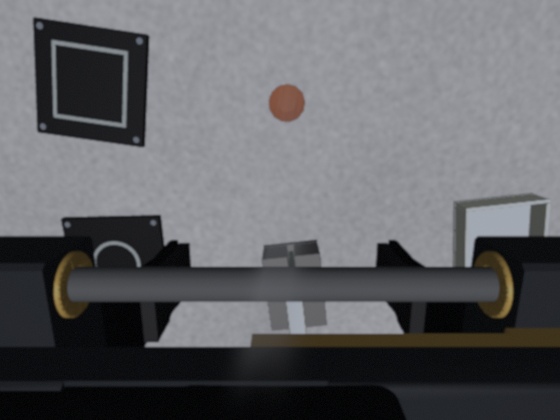

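Call:
play_rows(targets="2.2 0.05 0 -0.002 0.027 0.008 1;2.3 0.05 1 0 0 0 1;2.2 0 2 0 0 0 1;0 0 2 0 0 0 1;0 0 2 0 0 0 1;0 0 2 0 0 0 1;0 0 0 0 0 0 1;0 0 0 0 0 0 1")

```text
time: 14.1
position: [0.6196, -0.2152, 0.249]
tool_rot: [-3.131, -0.034, -0.011]
ft_force: [0.1, -1.4, -0.5]
grip_width: 1.001
```

```bash
python3 g.py 609.5 -235 24 90
```

```text
t 14.1 grasp [ 620.8 -213.5   85. ] tilt z [ 0.0072  0.0103 -0.9999] yawY -88.76 F [ 0.1 -1.4 -0.5] g 1.001 j7 -1.32
shift now-axes cm [-1.1   2.02  6.07] turn [-0.01  -0.007  0.022] shift in final axes [-1.01  1.98  6.1 ]
```

Call:
play_rows(targets="-1.05 2 0 -0.01 -0.007 0.022 1;0 0 0 0 0 0 1;0 0 0 0 0 0 1")

```text
time: 14.48
position: [0.6095, -0.2374, 0.2512]
tool_rot: [3.139, -0.004, 0.005]
ft_force: [-0.3, 1.1, 0.9]
grip_width: 0.998
```

```bash
python3 g.py 609.5 -235 24 90
```

```text
t 14.47 grasp [ 610.1 -237.8   87.2] tilt z [ 0.0035 -0.0023 -1.    ] yawY -90.16 F [-0.3  1.1  0.9] g 0.998 j7 -1.31
shift now-axes cm [-0.03 -0.26  6.31] turn [ 0.002 -0.003 -0.003] shift in final axes [-0.   -0.24  6.32]
```

Call:
play_rows(targets="0 -0.2 1.5 0.002 -0.003 -0.003 1;0 0 1.5 0 0 0 1;0 0 1.5 0 0 0 1;0 0 0.5 0 0 0 1;0 0 0 0 0 0 1")

```text
time: 15.1
position: [0.6092, -0.2346, 0.1962]
tool_rot: [-3.14, -0.002, 0.003]
ft_force: [-0.4, -0.4, 0.7]
grip_width: 0.999
```

```bash
python3 g.py 609.5 -235 24 90
```

```text
t 15.1 grasp [ 608.9 -234.4   32.2] tilt z [-0.0017  0.0012 -1.    ] yawY -89.94 F [-0.4 -0.4  0.7] g 0.999 j7 -1.32
shift now-axes cm [0.03 0.04 0.82] turn [-0.001  0.002  0.001] shift in final axes [0.03 0.04 0.82]
```

Call:
play_rows(targets="0.05 0.04 0.5 0 0 0 1;0 0 0.3 0 0 0 1;0 0 0 0 0 0 0.2;0 0 0 0 0 0 -0.5;0 0 0 0 0 0 -0.6;0 0 0 0 0 0 -0.6;0 0 0 0 0 0 -0.6;0 0 0 0 0 0 -0.6;0 0 0 0 0 0 -0.6;0 0 0 0 0 0 -0.6")

```text
time: 16.35
position: [0.6105, -0.2353, 0.1895]
tool_rot: [3.142, 0.002, 0.002]
ft_force: [-1.0, -0.2, -0.6]
grip_width: 0.312
```

```bash
python3 g.py 464.6 -78 120 90
```

```text
t 16.35 grasp [ 610.7 -235.3   25.5] tilt z [ 0.0012 -0.     -1.    ] yawY -89.94 F [-1.  -0.2 -0.6] g 0.312 j7 -1.32
shift now-axes cm [-14.56 -15.75  -9.47] turn [ 0.    -0.001  0.001] shift in final axes [-14.59 -15.73  -9.45]
```

Call:
play_rows(targets="0 0 -1 0 0 0 -0.6;0 0 -3 0 0 0 -0.6;0 0 -3 0 0 0 -0.6;-1.5 -1.5 -2 0 0 0 -0.6;-2.8 -3 0 0 0 0 -0.6;-2.8 -3 0 0 0 0 -0.6;-2.8 -3 0 0 0 0 -0.6;-2.8 -3 0 0 0 0 -0.6;-1.4 -1.4 0 0 0 0 -0.6;0 0 0 0 0 0 -0.6;0 0 0 0 0 0 -0.6")

```text
time: 17.73
position: [0.465, -0.0823, 0.2866]
tool_rot: [3.139, 0.001, 0.008]
ft_force: [0.5, -0.7, -1.6]
grip_width: 0.314
```

```bash
python3 g.py 464.6 -78 31.5 90; python3 -c "
from bench import ctrl
from h import *
snap(ctrl,'w10')"
```

```text
t 17.73 grasp [465.9 -82.7 122.6] tilt z [ 0.0054 -0.0024 -1.    ] yawY -89.95 F [ 0.5 -0.7 -1.6] g 0.314 j7 -1.47
shift now-axes cm [-0.09 -0.45  9.11] turn [ 0.002 -0.005  0.001] shift in final axes [-0.04 -0.43  9.11]
```

View pics/w10.png

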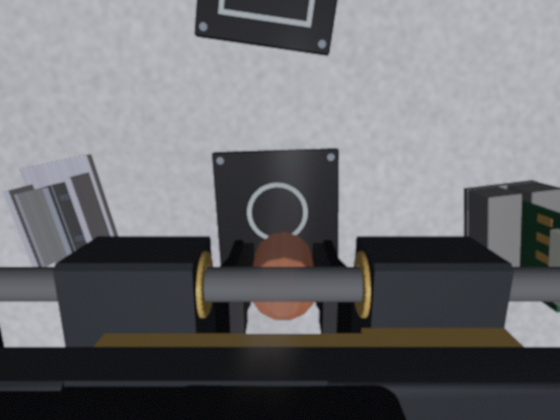

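```bash
python3 -c "
from chk import *
d=dict(np.load('w10.npz'))
print(ring(d,(.4646,-.078),.0215))"
```

```text
(693, array([464.6, -78.2]), np.float64(20.5))
```

Call:
play_rows(targets="0 -0.4 0.5 0.002 -0.005 0 -0.6;0 0 1.5 0 0 0 -0.6;0 0 1.5 0 0 0 -0.6;0 0 1.5 0 0 0 -0.6;0 0 1.5 0 0 0 -0.6;0 0 1 0 0 0 -0.6;0 0 0 0 0 0 -0.6;0 0 0 0 0 0 -0.6")

```text
time: 18.77
position: [0.4655, -0.0795, 0.2044]
tool_rot: [-3.14, 0.003, 0.005]
ft_force: [0.0, -0.6, -1.2]
grip_width: 0.308
```

```bash
python3 g.py 464.6 -78 31.5 90; python3 -c "
from bench import ctrl
from h import *
snap(ctrl,'w11')"
```

```text
t 18.77 grasp [464.9 -79.3  40.4] tilt z [-0.0034  0.0014 -1.    ] yawY -90.1 F [ 0.  -0.6 -1.2] g 0.308 j7 -1.51
shift now-axes cm [-0.09 -0.15  0.89] turn [-0.001  0.003 -0.002] shift in final axes [-0.09 -0.15  0.89]
```

View pics/w11.png

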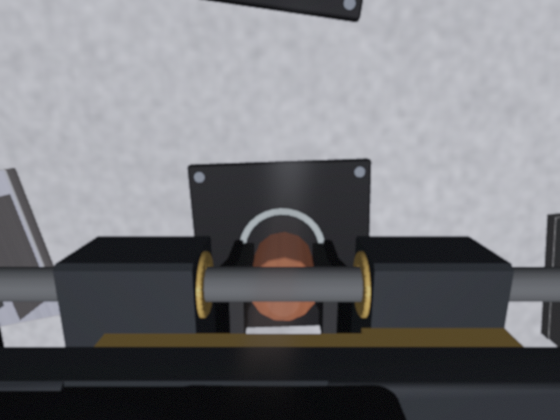

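Call:
play_rows(targets="0 -0.13 0.3 -0.001 0.003 0 -0.6;0 0 0.3 0 0 0 -0.6;0 0 0 0 0 0 -0.6")

```text
time: 19.2
position: [0.466, -0.0782, 0.1992]
tool_rot: [3.141, -0.003, 0.004]
ft_force: [0.3, 0.5, -0.6]
grip_width: 0.311
```

```bash
python3 g.py 465.3 -78.1 31.5 90
```

```text
t 19.2 grasp [466.4 -78.3  35.2] tilt z [ 2.3e-03 -3.0e-04 -1.0e+00] yawY -90.11 F [ 0.3  0.5 -0.6] g 0.311 j7 -1.52
shift now-axes cm [-0.07 -0.01  0.37] turn [ 0.    -0.002 -0.002] shift in final axes [-0.07 -0.01  0.37]
```

Call:
play_rows(targets="-0.1 0 0.22 0 -0.002 0 -0.6;0 0 0.1 0 0 0 -0.6;0 0 0 0 0 0 -0.6")

```text
time: 19.58
position: [0.465, -0.0782, 0.1959]
tool_rot: [3.141, -0.003, 0.001]
ft_force: [1.1, 0.0, -2.4]
grip_width: 0.311
```

```bash
python3 g.py 465.3 -78.1 31.5 90
```

```text
t 19.57 grasp [465.  -78.3  31.9] tilt z [ 4.e-04 -5.e-04 -1.e+00] yawY -90.11 F [ 1.1  0.  -2.4] g 0.311 j7 -1.52
shift now-axes cm [ 0.03 -0.01  0.04] turn [ 0.    -0.    -0.002] shift in final axes [ 0.03 -0.01  0.04]
```

Call:
play_rows(targets="0.02 0 0.05 0 0 0 -0.6;0 0 0 0 0 0 -0.6")

```text
time: 19.82
position: [0.4653, -0.0783, 0.1955]
tool_rot: [3.141, -0.003, 0.001]
ft_force: [-0.1, 0.0, -2.0]
grip_width: 0.312
```

```bash
python3 g.py 465.3 -78.1 31.5 90
```

```text
t 19.82 grasp [465.4 -78.3  31.5] tilt z [ 6.e-04 -5.e-04 -1.e+00] yawY -90.11 F [-0.1  0.  -2. ] g 0.312 j7 -1.52
shift now-axes cm [ 0.   -0.02 -0.  ] turn [ 0.    -0.001 -0.002] shift in final axes [ 0.   -0.02 -0.  ]
```

Call:
play_rows(targets="0 0 0.05 0 0 0 -0.6;0 0 0 0 0 0 -0.6")

```text
time: 20.08
position: [0.4654, -0.0783, 0.1954]
tool_rot: [3.141, -0.003, 0.001]
ft_force: [1.1, 0.1, -1.8]
grip_width: 0.311
```

```bash
python3 g.py 465.3 -78.1 31.5 90
```

```text
t 20.07 grasp [465.5 -78.4  31.4] tilt z [ 6.e-04 -6.e-04 -1.e+00] yawY -90.11 F [ 1.1  0.1 -1.8] g 0.311 j7 -1.52
shift now-axes cm [-0.01 -0.02 -0.01] turn [ 0.001 -0.001 -0.002] shift in final axes [-0.01 -0.02 -0.01]
```

Call:
play_rows(targets="0 0 0.08 0 0 0 -0.6;0 0 0 0 0 0 -0.3;0 0 0 0 0 0 0.3;0 0 0 0 0 0 1;0 0 0 0 0 0 1;0 0 0 0 0 0 1;0 0 -0.5 0 0 0 1;0 0 -3 0 0 0 1;0 0 -5 0 0 0 1;0 0 -5 0 0 0 1;0 0 0 0 0 0 1")

```text
time: 21.45
position: [0.4655, -0.0781, 0.3352]
tool_rot: [3.141, -0.002, 0.003]
ft_force: [0.7, -0.2, -0.4]
grip_width: 0.997
```

```bash
python3 g.py 614.3 249.4 100 81.2; python3 -c "
from bench import ctrl
from chk import *
d=snap(ctrl,'w12')
print(ring(d,(.4646,-.078),.0215),rect(cop(d,(.4646,-.078),.045,.035)/1000),rect(cop(d,(.4646,-.078),.05,.035)/1000), dark(d,(.4646,-.078),.050,.012,100))"
```

```text
t 21.45 grasp [465.8 -78.2 171.2] tilt z [ 1.8e-03 -5.0e-04 -1.0e+00] yawY -90.09 F [ 0.7 -0.2 -0.4] g 0.997 j7 -1.46
shift now-axes cm [ 14.81 -32.77   7.13] turn [ 0.    -0.002  0.152] shift in final axes [  9.69 -34.64   7.12]
(372, array([464.6, -78.1]), np.float64(20.5)) (array([465.9, -77.9]), array([27.1, 27.2]), -0.12) (array([467.2, -77.9]), array([26.6, 26.7]), -0.12) (np.int64(30), array([454.5, -78.5]))
```

View pics/w12.png

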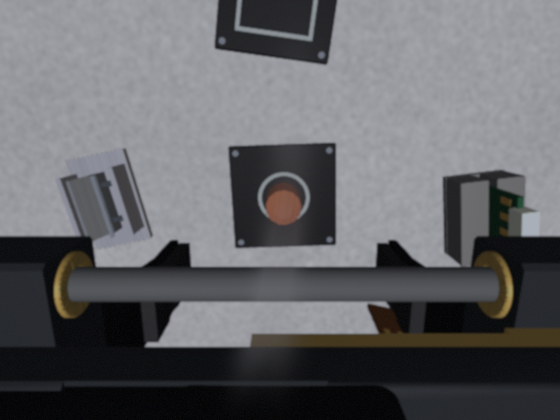

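The small electrode stands in its ring, centred to about 1 mm. Next the anvil.

Call:
play_rows(targets="1.4 -4.6 0 0 0 0 1;1.4 -4.6 0 0 0 0 1;1.4 -4.6 0 0 0 0 1;1.4 -4.6 0 0 0 0 1;1.4 -4.6 0 0 0 0 1;1.4 -4.6 0 0 0 0 1;1.4 -4.6 0 0 0 0 1;0 0 0 0 0 0 1;0 0 0 0 0 0.152 1;0 0 0 0 0 0 1")

```text
time: 22.75
position: [0.5622, 0.2498, 0.3164]
tool_rot: [3.125, -0.251, -0.04]
ft_force: [0.2, -0.2, -0.1]
grip_width: 1.002
```

```bash
python3 g.py 614.3 249.4 100 81.2; python3 -c "
from bench import ctrl
from chk import *
d=snap(ctrl,'w13')"
```

```text
t 22.75 grasp [558.  249.1 152.5] tilt z [-0.0259 -0.0042 -0.9997] yawY -99.17 F [ 0.2 -0.2 -0.1] g 1.002 j7 -2.32
shift now-axes cm [ 5.28 -0.84  5.11] turn [ 0.008  0.025 -0.007] shift in final axes [ 5.15 -0.76  5.24]
```

View pics/w13.png

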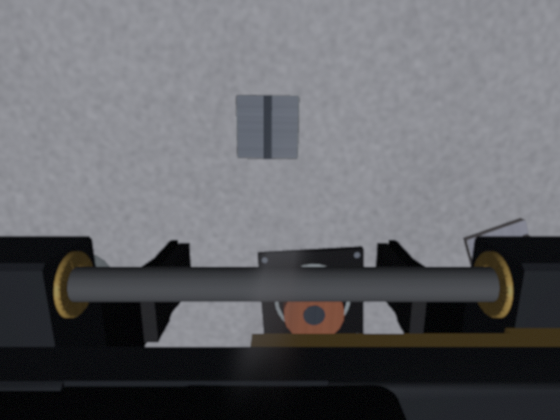

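```bash
python3 - <<'E'
from corners import *
d=dict(np.load("w13.npz"))
g=cv2.GaussianBlur(d["pixels"],(3,3),0).astype(int)
im=d["pixels"].astype(int)
corners(d,(0,0),1,[(236.3,95),(298.7,95.3),(298.5,158.5),(237,158.5)],.03)
m=np.zeros(im.shape[:2],bool);m[80:175,220:315]=(cv2.GaussianBlur(im.mean(2),(5,5),0)[80:175,220:315]<115)
print(im[127,225].mean(),im[127,250].mean(),m.sum(),rect(pts(d,m,.03)))
E
```

```text
[614.2 250.1] [(np.float64(42.8), np.float64(-9.46)), (np.float64(43.4), np.float64(-8.74)), (np.float64(44.1), np.float64(-9.27)), (np.float64(43.5), np.float64(-10.5))]
146.66666666666666 106.66666666666667 3721 (array([614.1, 250.7]), array([42.6, 44. ]), -9.93)
```

Call:
play_rows(targets="2.6 -0.4 0 0.008 0.025 0 1;2.5 -0.5 1 0 0 0 1;0 0 2 0 0 0 1;0 0 2 0 0 0 1;0 0 2 0 0 0 1;0 0 0 0 0 0 1;0 0 0 0 0 0 1")

```text
time: 23.68
position: [0.612, 0.2464, 0.2393]
tool_rot: [3.127, -0.238, -0.007]
ft_force: [-0.6, -0.7, -0.1]
grip_width: 1.001
```

```bash
python3 g.py 614.2 250.1 23 80.7
```

```text
t 23.68 grasp [611.2 245.6  75.3] tilt z [-0.0048 -0.0049 -1.    ] yawY -98.7 F [-0.6 -0.7 -0.1] g 1.001 j7 -2.32
shift now-axes cm [ 0.18 -0.43  5.23] turn [0.006 0.004 0.01 ] shift in final axes [ 0.16 -0.4   5.23]
```

Call:
play_rows(targets="0.2 -0.42 1 0.006 0.004 0.01 1;0 0 1.5 0 0 0 1;0 0 1.5 0 0 0 1;0 0 0.7 0 0 0 1;0 0 0 0 0 0 1;0 0 0 0 0 0 1")

```text
time: 24.42
position: [0.615, 0.2511, 0.19]
tool_rot: [-3.13, 0.254, -0.003]
ft_force: [-0.0, 0.0, 0.0]
grip_width: 1.003
```

```bash
python3 g.py 614.2 250.1 23 80.7
```

```text
t 24.43 grasp [615.3 251.3  26. ] tilt z [ 0.0021  0.0014 -1.    ] yawY -99.28 F [-0.  0.  0.] g 1.003 j7 -2.36
shift now-axes cm [-0.06  0.11  0.3 ] turn [-0.002 -0.002  0.   ] shift in final axes [-0.06  0.11  0.3 ]
```

Call:
play_rows(targets="-0.1 0.1 0.3 0 0 0 1;0 0 0 0 0 0 0.5;0 0 0 0 0 0 -0.2;0 0 0 0 0 0 -0.3;0 0 0 0 0 0 -0.3;0 0 0 0 0 0 -0.3;0 0 0 0 0 0 -0.3;0 0 0 0 0 0 -0.3")

```text
time: 25.42
position: [0.6143, 0.2502, 0.1883]
tool_rot: [-3.129, 0.254, -0.007]
ft_force: [-0.1, 0.5, 0.3]
grip_width: 0.508
```

```bash
python3 g.py 622.4 -74.5 110 82.33; python3 - <<'E'
from corners import *
for n in("w1","w9"):
    d=dict(np.load(n+".npz"));u,v=(455,139) if n=="w1" else (90,82)
    c=d["pixels"][max(v-65,0):v+65,max(u-80,0):u+80];cv2.imwrite(f"pics/sq_{n}.png",cv2.resize(c,None,fx=5,fy=4.5 if 0 else 5,interpolation=cv2.INTER_CUBIC)[:600]);print(max(u-80,0),max(v-65,0))
E
```

```text
t 25.43 grasp [615.1 250.5  24.3] tilt z [ 0.0044  0.0018 -1.    ] yawY -99.29 F [-0.1  0.5  0.3] g 0.508 j7 -2.36
shift now-axes cm [ 6.07 31.9  -8.63] turn [-0.002 -0.004 -0.028] shift in final axes [ 5.13 32.08 -8.57]
375 74
10 17
```

View pics/sq_w9.png

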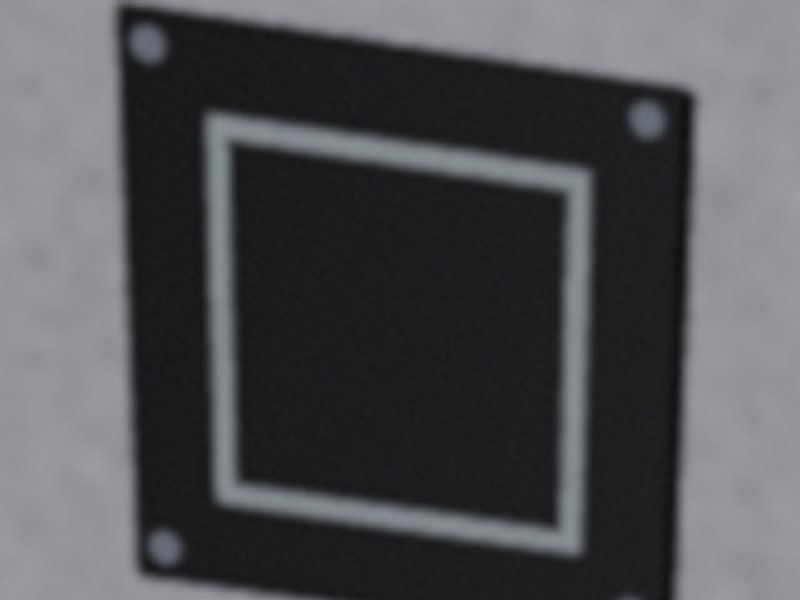

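View pics/sq_w1.png

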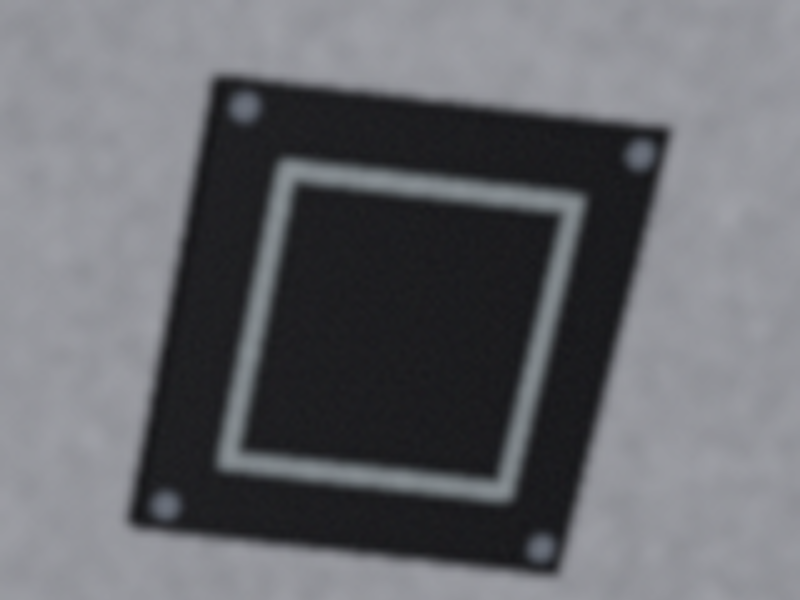

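```bash
python3 - <<'E'
from corners import *
corners(dict(np.load("w9.npz")),(10,17),5,[(205,113),(592,172),(582,557),(217,503)],.006)
corners(dict(np.load("w1.npz")),(375,74),5,[(280,160),(587,195),(512,502),(217,468)],.006)
E
```

```text
[622.2 -74.5] [(np.float64(61.1), np.float64(-7.77)), (np.float64(60.8), np.float64(-7.67)), (np.float64(60.8), np.float64(-7.94)), (np.float64(60.7), np.float64(-7.42))]
[621.9 -75.1] [(np.float64(60.8), np.float64(-7.48)), (np.float64(60.8), np.float64(-7.55)), (np.float64(60.9), np.float64(-7.75)), (np.float64(60.5), np.float64(-7.64))]
```

Call:
play_rows(targets="0 0 -1 0 0 0 -0.3;0 0 -3 0 0 0 -0.3;0 0 -3 0 0 0 -0.3;0.4 2 -2 -0.002 -0.004 -0.028 -0.3;0.8 4.3 0 0 0 0 -0.3;0.8 4.3 0 0 0 0 -0.3;0.8 4.3 0 0 0 0 -0.3;0.8 4.3 0 0 0 0 -0.3;0.8 4.3 0 0 0 0 -0.3;0.8 4.3 0 0 0 0 -0.3;0.4 2 0 0 0 0 -0.3;0 0 0 0 0 0 -0.3;0 0 0 0 0 0 -0.3")

```text
time: 27.05
position: [0.6265, -0.0575, 0.2785]
tool_rot: [-3.133, 0.197, 0.017]
ft_force: [-0.1, 0.4, -4.6]
grip_width: 0.502
```

```bash
python3 g.py 622.6 -74.8 50 82.35; python3 -c "
from bench import ctrl
from h import *
snap(ctrl,'w14')"
```

```text
t 27.05 grasp [624.8 -57.1 114.5] tilt z [-0.0108  0.0026 -0.9999] yawY -97.18 F [-0.1  0.4 -4.6] g 0.502 j7 -1.77
shift now-axes cm [-0.1   1.77  6.45] turn [-0.001  0.011  0.008] shift in final axes [-0.16  1.77  6.45]
```

View pics/w14.png

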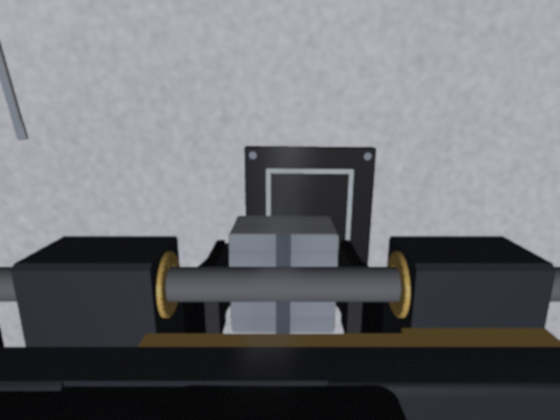

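Call:
play_rows(targets="-0.1 1.75 0.5 -0.001 0.011 0.008 -0.3;0 0 2 0 0 0 -0.3;0 0 2 0 0 0 -0.3;0 0 1.5 0 0 0 -0.3;0 0 0 0 0 0 -0.3;0 0 0 0 0 0 -0.3")

```text
time: 27.85
position: [0.6225, -0.0713, 0.2123]
tool_rot: [-3.133, 0.2, 0.004]
ft_force: [0.7, -0.8, -3.8]
grip_width: 0.504
```

```bash
python3 g.py 622.6 -74.8 30.3 82.35
```

```text
t 27.85 grasp [622.  -70.9  48.3] tilt z [-0.0027  0.0021 -1.    ] yawY -97.29 F [ 0.7 -0.8 -3.8] g 0.504 j7 -1.77
shift now-axes cm [0.06 0.35 1.8 ] turn [-0.002  0.003  0.006] shift in final axes [0.06 0.35 1.8 ]
```

Call:
play_rows(targets="0.06 0.38 0.5 -0.002 0.003 0.006 -0.3;0 0 0.6 0 0 0 -0.3;0 0 0.2 0 0 0 -0.3;0 0 0 0 0 0 -0.3")

```text
time: 28.35
position: [0.6234, -0.0756, 0.1999]
tool_rot: [3.134, -0.21, 0.005]
ft_force: [0.5, 0.7, -4.3]
grip_width: 0.503
```

```bash
python3 g.py 622.6 -74.8 30.3 82.35; python3 -c "
from bench import ctrl
from h import *
snap(ctrl,'w15')"
```

```text
t 28.35 grasp [623.9 -75.7  35.9] tilt z [ 0.0031 -0.001  -1.    ] yawY -97.68 F [ 0.5  0.7 -4.3] g 0.503 j7 -1.77
shift now-axes cm [-0.09 -0.07  0.56] turn [ 0.001 -0.003 -0.001] shift in final axes [-0.08 -0.07  0.56]
```

View pics/w15.png

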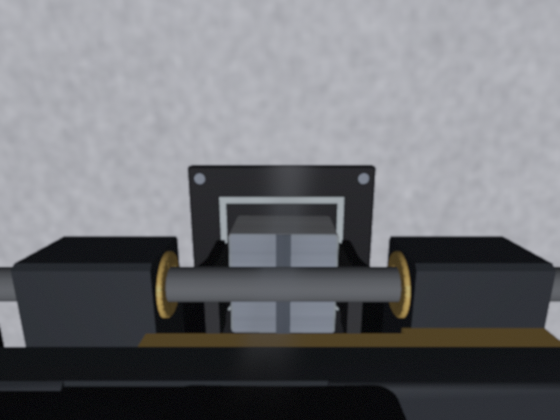

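Call:
play_rows(targets="-0.1 -0.07 0.25 0 -0.003 0 -0.3;0 0 0.12 0 0 0 -0.3;0 0 0.05 0 0 0 -0.3;0 0 0 0 0 0 -0.3")

```text
time: 28.9
position: [0.6226, -0.0744, 0.1959]
tool_rot: [3.134, -0.21, 0.001]
ft_force: [0.0, 1.3, -3.7]
grip_width: 0.503
```

```bash
python3 g.py 622.6 -74.8 30.3 82.35
```

```text
t 28.9 grasp [622.7 -74.5  31.9] tilt z [ 6.e-04 -6.e-04 -1.e+00] yawY -97.66 F [ 0.   1.3 -3.7] g 0.503 j7 -1.78
shift now-axes cm [0.01 0.04 0.16] turn [ 0.    -0.001 -0.   ] shift in final axes [0.01 0.04 0.16]
```

Call:
play_rows(targets="0 0.03 0.12 0 0 0 -0.3;0 0 0.06 0 0 0 -0.3;0 0 0 0 0 0 -0.3")

```text
time: 29.28
position: [0.6226, -0.0748, 0.1944]
tool_rot: [3.134, -0.21, 0.001]
ft_force: [-0.0, 0.2, -4.0]
grip_width: 0.504
```

```bash
python3 g.py 622.6 -74.8 30.3 82.35
```

```text
t 29.27 grasp [622.8 -74.9  30.4] tilt z [ 9.e-04 -7.e-04 -1.e+00] yawY -97.67 F [-0.   0.2 -4. ] g 0.504 j7 -1.78
shift now-axes cm [-0.    0.    0.01] turn [ 0.001 -0.001 -0.   ] shift in final axes [-0.    0.    0.01]
```

Call:
play_rows(targets="0 0 0.1 0 0 0 -0.3;0 0 0 0 0 0 -0.3")

```text
time: 29.52
position: [0.6228, -0.0748, 0.1944]
tool_rot: [3.134, -0.21, 0.002]
ft_force: [0.3, 0.1, -4.5]
grip_width: 0.504
```

```bash
python3 g.py 622.6 -74.8 30.3 82.35
```

```text
t 29.52 grasp [623.  -74.9  30.4] tilt z [ 0.0013 -0.001  -1.    ] yawY -97.67 F [ 0.3  0.1 -4.5] g 0.504 j7 -1.78
shift now-axes cm [-0.02  0.01  0.01] turn [ 0.001 -0.001 -0.   ] shift in final axes [-0.02  0.01  0.01]
```

Call:
play_rows(targets="-0.02 0 0.2 0 0 0 -0.3;0 0 0 0 0 0 -0.3")

```text
time: 29.78
position: [0.623, -0.0747, 0.1944]
tool_rot: [3.133, -0.21, 0.004]
ft_force: [0.3, 0.1, -3.3]
grip_width: 0.503
```

```bash
python3 g.py 622.6 -74.8 30.3 82.35
```

```text
t 29.77 grasp [623.4 -75.   30.4] tilt z [ 0.0023 -0.0015 -1.    ] yawY -97.68 F [ 0.3  0.1 -3.3] g 0.503 j7 -1.78
shift now-axes cm [-0.04  0.01  0.01] turn [ 0.001 -0.003 -0.001] shift in final axes [-0.04  0.01  0.01]
```

Height no longer changes, so it is resting. Releasing.

Call:
play_rows(targets="-0.04 0 0 0 -0.002 0 -0.3;0 0 0 0 0 0 0;0 0 0 0 0 0 0.3;0 0 0 0 0 0 1;0 0 0 0 0 0 1;0 0 0 0 0 0 1;0 0 -0.5 0 0 0 1;0 0 -3 0 0 0 1;0 0 -5 0 0 0 1;-2 0 -5 0 0 0 1;-3 0 0 0 0 0 1;0 0 0 0 0 0 1")

```text
time: 31.28
position: [0.5727, -0.0674, 0.3359]
tool_rot: [3.133, -0.209, 0.008]
ft_force: [0.8, -1.7, -0.7]
grip_width: 0.998
```

```bash
python3 g.py 448.9 -244.6 150 96.6; python3 -c "
from bench import ctrl
from h import *
d=snap(ctrl,'w16');u,v=proj(d,[.622,-.075,.02]).astype(int);print(u,v);v0=max(v-55,0);u0=u-75
cv2.imwrite('pics/w16c.png',cv2.resize(d['pixels'][v0:v+55,u0:u+75],None,fx=5,fy=5,interpolation=cv2.INTER_CUBIC));print(u0,v0)"
```

```text
t 31.27 grasp [573.5 -67.7 171.9] tilt z [ 0.0049 -0.0015 -1.    ] yawY -97.65 F [ 0.8 -1.7 -0.7] g 0.998 j7 -1.71
shift now-axes cm [-9.92 19.21  2.16] turn [ 0.001 -0.005 -0.249] shift in final axes [-14.34  16.18   2.19]
284 139
209 84
```

View pics/w16c.png

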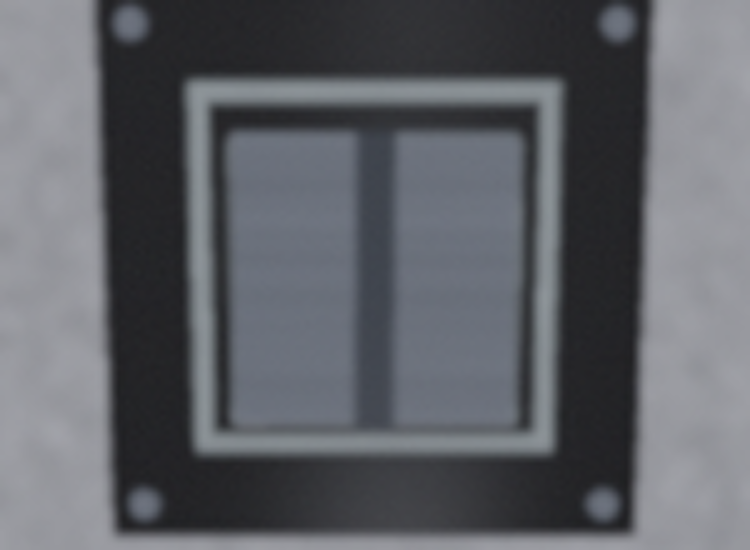

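```bash
python3 - <<'E'
from corners import *
d=dict(np.load("w16.npz"))
corners(d,(209,84),5,[(186,80),(563,80),(555,455),(196,455)],.006)
corners(d,(209,84),5,[(226,130),(525,130),(520,427),(229,427)],.036)
E
```

```text
[622.  -74.8] [(np.float64(60.9), np.float64(-7.69)), (np.float64(61.0), np.float64(-7.52)), (np.float64(60.8), np.float64(-7.69)), (np.float64(61.0), np.float64(-7.47))]
[622.3 -74.8] [(np.float64(43.9), np.float64(-7.69)), (np.float64(43.8), np.float64(-7.52)), (np.float64(44.4), np.float64(-7.69)), (np.float64(43.8), np.float64(-8.16))]
```

Anvil matches the square to 0.3 mm and under 0.5°. Now the board: first a look at the bar from just behind.

Call:
play_rows(targets="-2 3 0 0 0 -0.125 1;-2.5 3 0 0 0 -0.125 1;-3 3 0 0 0 0 1;-3 3 0 0 0 0 1;-3 2.5 0 0 0 0 1;-2.2 2 0 0 0 0 1;0 0 0 0 0 0 1;0 0 0 0 0 0 1")

```text
time: 32.33
position: [0.4281, -0.2491, 0.3344]
tool_rot: [3.135, 0.2, 0.019]
ft_force: [-0.5, 0.2, -0.9]
grip_width: 0.999
```

```bash
python3 g.py 448.9 -244.6 100 96.6; python3 -c "
from bench import ctrl
from h import *
d=snap(ctrl,'w17');u,v=proj(d,[.449,-.2446,.08]).astype(int);print(u,v)"
```

```text
t 32.33 grasp [ 430.1 -249.   170.4] tilt z [ 1.190e-02  6.000e-04 -9.999e-01] yawY -82.69 F [-0.5  0.2 -0.9] g 0.999 j7 -0.98
shift now-axes cm [ 2.03 -0.19  7.06] turn [ 0.001 -0.012  0.012] shift in final axes [ 2.12 -0.21  7.04]
280 192
```

View pics/w17.png

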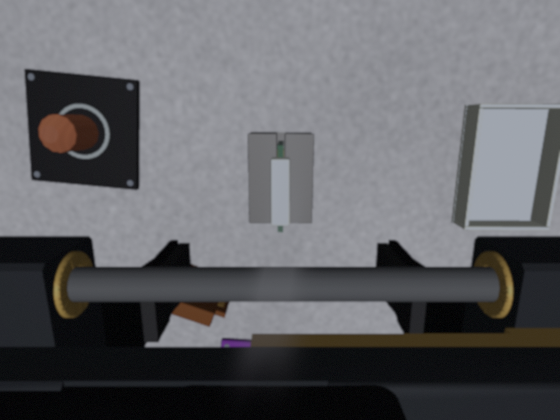

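The green board with its white bar in the grey rest is at (280,190). The brown look-alike is at (205,305) and stays untouched. Enlarging to confirm.

```bash
python3 -c "
from h import *
d=dict(np.load('w17.npz'));cv2.imwrite('pics/w17c.png',cv2.resize(d['pixels'][125:240,215:345],None,fx=5,fy=5,interpolation=cv2.INTER_CUBIC))"
```

```text
(no output)
```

View pics/w17c.png

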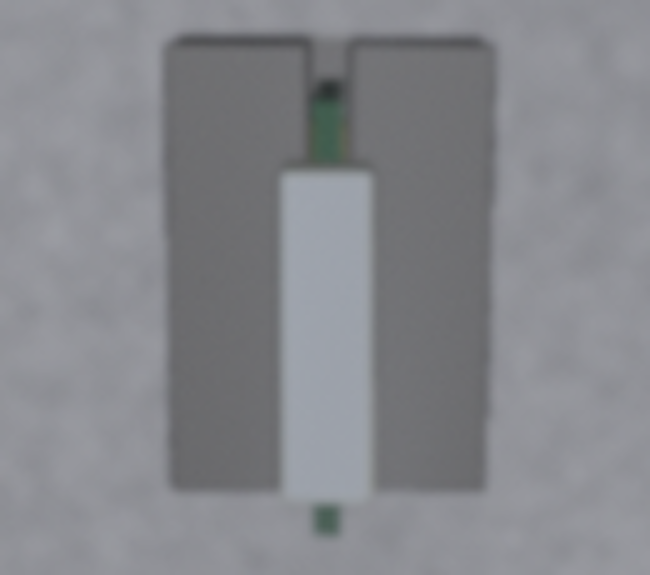

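```bash
python3 - <<'E'
from corners import *
d=dict(np.load("w17.npz"))
corners(d,(215,125),5,[(281,170),(371,170),(371,498),(282,498)],.080)
corners(d,(215,125),5,[(167,42),(492,42),(485,489),(170,489)],.034)
E
```

```text
[ 448.9 -244.5] [(np.float64(11.4), np.float64(7.27)), (np.float64(43.3), np.float64(7.49)), (np.float64(11.8), np.float64(7.27)), (np.float64(43.3), np.float64(7.02))]
[ 450.3 -244.4] [(np.float64(48.6), np.float64(7.27)), (np.float64(69.3), np.float64(7.46)), (np.float64(49.9), np.float64(7.27)), (np.float64(69.3), np.float64(6.41))]
```

Call:
play_rows(targets="1 -0.1 1 0.001 -0.012 0.012 1;1 -0.1 2 0 0 0 1;0 0 2 0 0 0 1;0 0 1 0 0 0 1;0 0 0 0 0 0 1;0 0 0 0 0 0 1")

```text
time: 33.12
position: [0.4536, -0.24, 0.2739]
tool_rot: [-3.135, -0.197, -0.005]
ft_force: [0.4, -0.0, 0.5]
grip_width: 1.002
```

```bash
python3 g.py 449 -244.8 72 96.8
```

```text
t 33.12 grasp [ 454.  -239.9  109.9] tilt z [ 2.9e-03  5.0e-04 -1.0e+00] yawY -82.81 F [ 0.4 -0.   0.5] g 1.002 j7 -1.05
shift now-axes cm [-0.52  0.42  3.79] turn [-0.    -0.003  0.007] shift in final axes [-0.51  0.42  3.79]
```

Call:
play_rows(targets="-0.5 0.45 1 0 -0.003 0 1;0 0 1.5 0 0 0 1;0 0 0.9 0 0 0 1;0 0 0 0 0 0 1;0 0 0 0 0 0 1")

```text
time: 33.75
position: [0.4489, -0.246, 0.2383]
tool_rot: [3.135, 0.196, 0.001]
ft_force: [0.7, 0.3, 0.4]
grip_width: 0.997
```

```bash
python3 g.py 449 -244.5 72 97.2
```

```text
t 33.75 grasp [ 449.  -246.1   74.3] tilt z [ 8.e-04 -9.e-04 -1.e+00] yawY -82.86 F [0.7 0.3 0.4] g 0.997 j7 -1.05
shift now-axes cm [ 0.03 -0.14  0.23] turn [ 0.001 -0.001 -0.001] shift in final axes [ 0.03 -0.14  0.23]
```

Call:
play_rows(targets="0.03 -0.14 0.23 0.001 0 0 1;0 0 0 0 0 0 0.3;0 0 0 0 0 0 -0.3;0 0 0 0 0 0 -0.6", newtons=40)

```text
time: 34.25
position: [0.4495, -0.2444, 0.2367]
tool_rot: [3.135, 0.196, 0.003]
ft_force: [-0.1, -0.4, -0.3]
grip_width: 0.741
```

```bash
python3 g.py 449 -244.5 72 97.2
```

```text
t 34.25 grasp [ 449.8 -244.5   72.7] tilt z [ 2.1e-03 -6.0e-04 -1.0e+00] yawY -82.84 F [-0.1 -0.4 -0.3] g 0.741 j7 -1.06
shift now-axes cm [-0.05  0.    0.07] turn [ 0.001 -0.002 -0.001] shift in final axes [-0.05  0.    0.07]
```

Call:
play_rows(targets="-0.05 0 0.05 0 -0.002 0 -0.6;0 0 0 0 0 0 -0.8;0 0 0 0 0 0 -1;0 0 0 0 0 0 -1;0 0 0 0 0 0 -1;0 0 0 0 0 0 -1;0 0 0 0 0 0 -1;0 0 0 0 0 0 -1;0 0 0 0 0 0 -1")

```text
time: 35.38
position: [0.449, -0.2446, 0.2363]
tool_rot: [3.134, 0.196, 0.0]
ft_force: [0.6, -0.8, -0.2]
grip_width: 0.132
```

```bash
python3 g.py 449 -244.5 72 97.2
```

```text
t 35.38 grasp [ 449.  -244.7   72.3] tilt z [ 2.0e-04 -1.1e-03 -1.0e+00] yawY -82.85 F [ 0.6 -0.8 -0.2] g 0.132 j7 -1.06
shift now-axes cm [ 0.   -0.01  0.03] turn [ 0.001 -0.    -0.001] shift in final axes [ 0.   -0.01  0.03]
```

Call:
play_rows(targets="0 0 -0.6 0 0 0 -1;0 0 -0.6 0 0 0 -1;0 0 0 0 0 0 -1")

```text
time: 35.75
position: [0.4489, -0.2446, 0.2492]
tool_rot: [3.134, 0.196, 0.0]
ft_force: [-0.1, 0.3, -1.1]
grip_width: 0.134
```

```bash
python3 g.py 449 -244.6 110 97.2
```

```text
t 35.75 grasp [ 449.  -244.7   85.2] tilt z [ 2.e-04 -1.e-03 -1.e+00] yawY -82.85 F [-0.1  0.3 -1.1] g 0.134 j7 -1.05
shift now-axes cm [ 0.01  0.01 -2.48] turn [ 0.001 -0.    -0.001] shift in final axes [ 0.01  0.   -2.48]
```

Call:
play_rows(targets="0 0 -0.8 0 0 0 -1;0 0 -0.8 0 0 0 -1;0 0 -1.5 0 0 0 -1;0 0 -2 0 0 0 -1;0 0 -2 0 0 0 -1;0 0 0 0 0 0 -1")

```text
time: 36.5
position: [0.4492, -0.2445, 0.3261]
tool_rot: [3.133, 0.196, 0.004]
ft_force: [0.2, 0.5, -1.2]
grip_width: 0.13
```

```bash
python3 g.py 462.7 70.6 155 101.3; python3 -c "
from bench import ctrl
from h import *
snap(ctrl,'w18');snap(ctrl,'s18','scene')"
```

```text
t 36.5 grasp [ 449.6 -244.9  162.1] tilt z [ 0.0025 -0.0024 -1.    ] yawY -82.84 F [ 0.2  0.5 -1.2] g 0.13 j7 -1.03
shift now-axes cm [  5.26 -31.1    0.64] turn [ 0.003 -0.002 -0.072] shift in final axes [  7.49 -30.63   0.71]
```

View pics/w18.png

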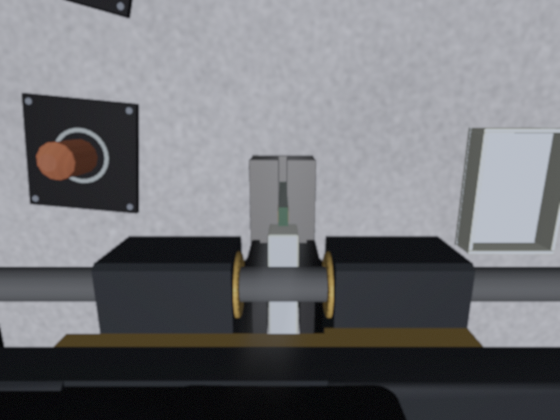

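Board is held centrally and is clear of the rest. Moving to above the clip.

Call:
play_rows(targets="0.6 -4 0 0 0 -0.036 -1;0.6 -4.2 0 0 0 -0.036 -1;0.8 -4.2 0 0 0 0 -1;0.8 -4.2 0 0 0 0 -1;0.8 -4.2 0 0 0 0 -1;0.8 -4.2 0 0 0 0 -1;0.8 -4.2 0 0 0 0 -1;0 0 0 0 0 0 -1;0 0 0 0 0 0 -1")

```text
time: 37.72
position: [0.4367, 0.0778, 0.3186]
tool_rot: [3.122, 0.35, -0.016]
ft_force: [0.9, 0.9, -0.6]
grip_width: 0.129
```

```bash
python3 g.py 462.7 70.6 130 101.3; python3 -c "
from bench import ctrl
from h import *
snap(ctrl,'w19')"
```

```text
t 37.73 grasp [435.1  77.6 154.6] tilt z [-0.0098 -0.0011 -1.    ] yawY -77.21 F [ 0.9  0.9 -0.6] g 0.129 j7 -1.56
shift now-axes cm [2.4  1.28 2.44] turn [-0.001  0.01   0.026] shift in final axes [2.41 1.22 2.46]
```

View pics/w19.png

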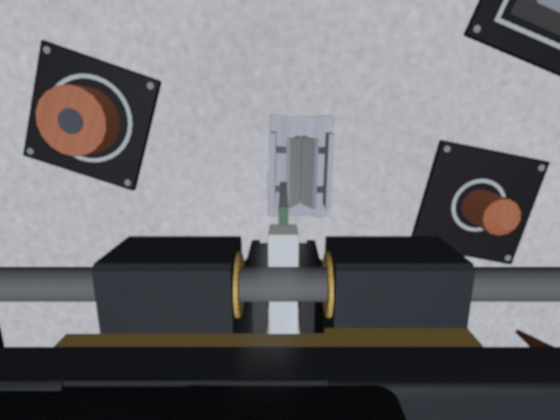

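```bash
python3 -c "
from h import *
d=dict(np.load('w19.npz'));cv2.imwrite('pics/w19c.png',cv2.resize(d['pixels'][105:235,250:350],None,fx=4.6,fy=4.6,interpolation=cv2.INTER_CUBIC))"
```

```text
(no output)
```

View pics/w19c.png

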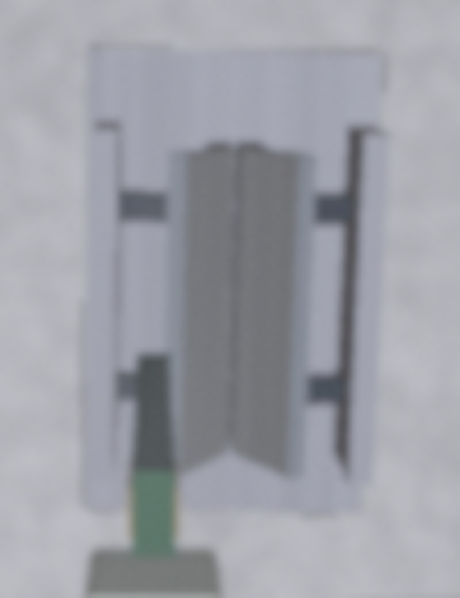

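```bash
python3 - <<'E'
from corners import *
d=dict(np.load("w19.npz"))
corners(d,(250,105),4.6,[(90,46),(385,50),(360,514),(82,508)],.008)
corners(d,(250,105),4.6,[(236,146),(233,447)],.024)
corners(d,(250,105),4.6,[(187,152),(298,152),(290,474),(181,472)],.04)
E
```

```text
[462.6  70.9] [(np.float64(48.9), np.float64(11.99)), (np.float64(80.0), np.float64(11.57)), (np.float64(49.4), np.float64(11.5)), (np.float64(79.5), np.float64(11.19))]
[463.   70.7] [(np.float64(49.2), np.float64(12.89)), (np.float64(49.2), np.float64(12.89))]
[462.9  70.8] [(np.float64(16.6), np.float64(12.75)), (np.float64(49.8), np.float64(12.56)), (np.float64(17.1), np.float64(11.69)), (np.float64(49.5), np.float64(11.96))]
```

Call:
play_rows(targets="1.2 0.6 0.5 -0.001 0.01 0.017 -1;1.2 0.6 1 0 0 0 -1;0 0 1 0 0 0 -1;0 0 0 0 0 0 -1;0 0 0 0 0 0 -1")

```text
time: 38.4
position: [0.4645, 0.0672, 0.2912]
tool_rot: [-3.126, -0.308, -0.0]
ft_force: [0.9, 0.4, 0.1]
grip_width: 0.133
```

```bash
python3 g.py 462.8 70.8 115 101.8
```

```text
t 38.4 grasp [464.5  67.2 127.2] tilt z [ 2.e-04  1.e-04 -1.e+00] yawY -78.74 F [0.9 0.4 0.1] g 0.133 j7 -1.6
shift now-axes cm [-0.1  -0.39  1.22] turn [-0.    -0.    -0.009] shift in final axes [-0.09 -0.39  1.22]
```

Call:
play_rows(targets="-0.1 -0.4 0.6 0 0 -0.009 -1;0 0 0.3 0 0 0 -1;0 0 0 0 0 0 -1;0 0 0 0 0 0 -1")

```text
time: 38.9
position: [0.4624, 0.0715, 0.2822]
tool_rot: [3.124, 0.324, 0.002]
ft_force: [0.3, 0.6, 0.1]
grip_width: 0.137
```

```bash
python3 g.py 462.8 70.8 105 101.8;python3 -c "
from bench import ctrl
from h import *
snap(ctrl,'w20');snap(ctrl,'s20','scene');d=snap(ctrl,'t20','top')"
```

```text
t 38.9 grasp [462.6  71.5 118.2] tilt z [ 1.5e-03 -4.0e-04 -1.0e+00] yawY -78.16 F [0.3 0.6 0.1] g 0.137 j7 -1.61
shift now-axes cm [0.03 0.08 1.32] turn [ 0.001 -0.001  0.001] shift in final axes [0.03 0.08 1.32]
```

View pics/w20.png

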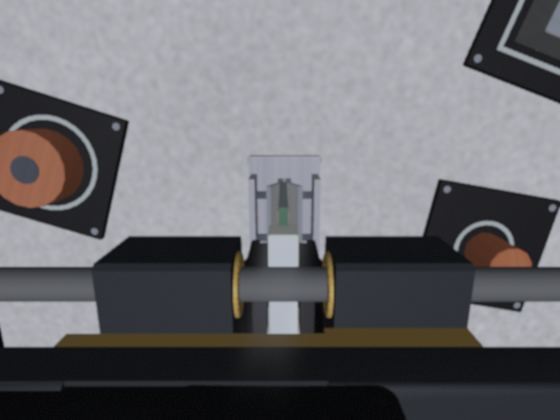

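Call:
play_rows(targets="0.03 0.07 0.4 0.001 -0.001 0.001 -1;0 0 0.5 0 0 0 -1;0 0 0.4 0 0 0 -1;0 0 0 0 0 0 -1;0 0 0 0 0 0 -1")

```text
time: 39.67
position: [0.4629, 0.0706, 0.2681]
tool_rot: [-3.125, -0.322, 0.0]
ft_force: [-0.4, -0.7, 0.3]
grip_width: 0.131
```

```bash
python3 g.py 462.8 70.8 90 101.8
```

```text
t 39.67 grasp [462.8  70.7 104.1] tilt z [-2.e-04  5.e-04 -1.e+00] yawY -78.25 F [-0.4 -0.7  0.3] g 0.131 j7 -1.62
shift now-axes cm [-0.   -0.02  1.41] turn [-0.001  0.    -0.001] shift in final axes [-0.   -0.02  1.41]
```

Call:
play_rows(targets="0 0 0.4 0 0 0 -1;0 0 0.4 0 0 0 -1;0 0 0.3 0 0 0 -1;0 0 0 0 0 0 -1")

```text
time: 40.17
position: [0.4631, 0.0707, 0.2567]
tool_rot: [-3.125, -0.322, -0.001]
ft_force: [0.4, -0.7, 0.6]
grip_width: 0.13
```

```bash
python3 g.py 462.8 70.8 90 101.8
```

```text
t 40.17 grasp [463.2  70.8  92.7] tilt z [ 6.e-04  4.e-04 -1.e+00] yawY -78.25 F [ 0.4 -0.7  0.6] g 0.13 j7 -1.63
shift now-axes cm [-0.03 -0.02  0.27] turn [-0.    -0.001 -0.001] shift in final axes [-0.03 -0.02  0.27]
```

Call:
play_rows(targets="-0.03 0 0.3 0 0 0 -1;0 0 0.3 0 0 0 -1;0 0 0.2 0 0 0 -1;0 0 0 0 0 0 -1")

```text
time: 40.67
position: [0.4642, 0.0711, 0.251]
tool_rot: [3.125, 0.322, 0.007]
ft_force: [0.2, 0.4, 0.7]
grip_width: 0.136
```

```bash
python3 g.py 462.8 70.8 74.3 101.8
```

```text
t 40.67 grasp [464.9  71.1  87. ] tilt z [ 4.6e-03  1.0e-04 -1.0e+00] yawY -78.23 F [0.2 0.4 0.7] g 0.136 j7 -1.64
shift now-axes cm [-0.15  0.    1.27] turn [ 0.001 -0.005 -0.001] shift in final axes [-0.14  0.    1.27]
```

Call:
play_rows(targets="-0.12 0 0.3 0.001 -0.005 0 -1;0 0 0.4 0 0 0 -1")

```text
time: 40.92
position: [0.4638, 0.071, 0.2445]
tool_rot: [3.125, 0.322, 0.004]
ft_force: [0.2, -0.4, 3.9]
grip_width: 0.134
```

```bash
python3 g.py 462.8 70.8 74.3 101.8
```

```text
t 40.92 grasp [464.2  71.   80.5] tilt z [ 2.4e-03  2.0e-04 -1.0e+00] yawY -78.23 F [ 0.2 -0.4  3.9] g 0.134 j7 -1.65
shift now-axes cm [-0.11 -0.    0.62] turn [ 0.    -0.002 -0.001] shift in final axes [-0.11 -0.    0.62]
```

Call:
play_rows(targets="-0.1 0 0.3 0 -0.003 0 -1;-0.03 0 0.3 0 -0.001 0 -1")

```text
time: 41.18
position: [0.463, 0.0708, 0.2383]
tool_rot: [3.125, 0.322, -0.0]
ft_force: [1.0, 1.2, 3.3]
grip_width: 0.134
```

```bash
python3 g.py 462.8 70.8 74.3 101.8
```

```text
t 41.17 grasp [462.9  70.7  74.3] tilt z [-3.e-04 -3.e-04 -1.e+00] yawY -78.23 F [1.  1.2 3.3] g 0.134 j7 -1.65
shift now-axes cm [-0.02 -0.01  0.  ] turn [ 0.  0. -0.] shift in final axes [-0.02 -0.01  0.  ]
```

Call:
play_rows(targets="0 0 0.15 0 0 0 -1;0 0 0.15 0 0 0 -1")

```text
time: 41.42
position: [0.4634, 0.0711, 0.2382]
tool_rot: [3.123, 0.322, -0.003]
ft_force: [-5.5, -0.7, 20.5]
grip_width: 0.132
```

```bash
python3 g.py 462.8 70.8 74.3 101.8
```

```text
t 41.42 grasp [463.2  70.8  74.2] tilt z [-0.0014 -0.0021 -1.    ] yawY -78.23 F [-5.5 -0.7 20.5] g 0.132 j7 -1.66
shift now-axes cm [-0.07  0.02 -0.01] turn [ 0.002  0.002 -0.001] shift in final axes [-0.07  0.02 -0.01]
```

Hard stop on the floor (20 N, no further travel). I'll relax, release and retreat.

Call:
play_rows(targets="-0.03 0 0 0.002 0.001 0 -1;0 0 0 0 0 0 -1;0 0 0 0 0 0 -0.7;0 0 0 0 0 0 -0.3;0 0 0 0 0 0 0.2;0 0 0 0 0 0 0.6;0 0 0 0 0 0 0.6;0 0 0 0 0 0 0.6")

```text
time: 42.42
position: [0.4612, 0.0706, 0.2358]
tool_rot: [-3.125, -0.321, 0.011]
ft_force: [-0.1, 0.6, 0.0]
grip_width: 0.632
```

```bash
python3 g.py
```

```text
t 42.42 grasp [460.   70.5  71.8] tilt z [-7.2e-03 -5.0e-04 -1.0e+00] yawY -78.25 F [-0.1  0.6  0. ] g 0.632 j7 -1.65
```

Call:
play_rows(targets="0 0 -1 0 0 0 0.6;0 0 -3 0 0 0 0.6;0 0 -4 0 0 0 0.6;-0.5 0 -3 0 0 0 0.6;0 0 0 0 0 0 0.6;0 0 0 0 0 0 0.6")

```text
time: 43.18
position: [0.4569, 0.0701, 0.3516]
tool_rot: [-3.125, -0.323, 0.008]
ft_force: [0.3, 0.4, -0.4]
grip_width: 0.8
```

```bash
python3 g.py;python3 -c "
from bench import ctrl
from h import *
snap(ctrl,'w21');d=snap(ctrl,'s21','scene');snap(ctrl,'t21','top')
cv2.imwrite('pics/s21c.png',cv2.resize(d['pixels'][180:320,220:420],(800,560),interpolation=cv2.INTER_CUBIC))"
```

```text
t 43.17 grasp [456.   70.  187.6] tilt z [-5.4e-03 -4.0e-04 -1.0e+00] yawY -78.19 F [ 0.3  0.4 -0.4] g 0.8 j7 -1.55
```

View pics/w21.png

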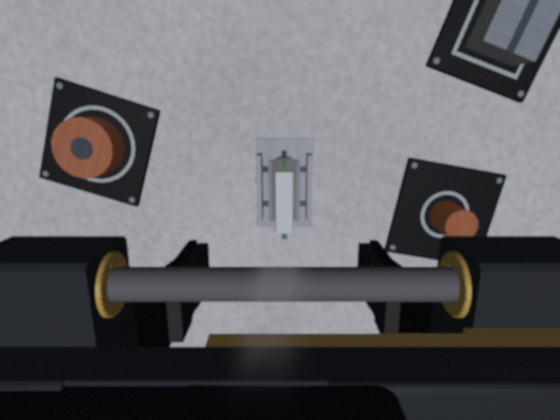

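View pics/s21c.png

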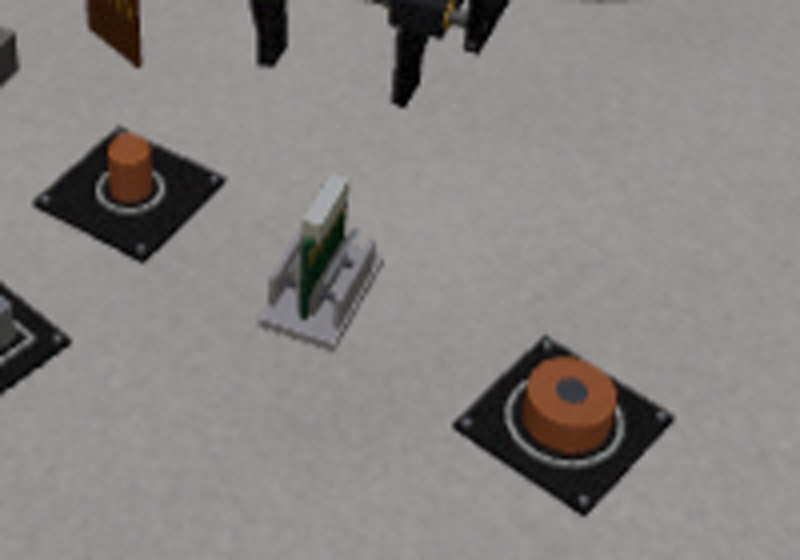

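```bash
python3 -c "
from h import *
d=dict(np.load('w21.npz'));cv2.imwrite('pics/w21c.png',cv2.resize(d['pixels'][130:245,235:335],None,fx=5,fy=5,interpolation=cv2.INTER_CUBIC))
d=dict(np.load('s21.npz'));cv2.imwrite('pics/s21d.png',cv2.resize(d['pixels'][220:270,280:320],None,fx=12,fy=12,interpolation=cv2.INTER_CUBIC))
X=np.array([.4628,.0708]);a=np.radians(11.8)
for s in(-1,1):
  for z in(.008,.068-.002,.066,.082):
    print(s,z,proj(d,[*(X+s*(.03 if z<.067 else .022)*np.array([np.cos(a),np.sin(a)])),z]))"
```

```text
-1 0.008 [304.40736846 242.79028916]
-1 0.066 [305.36644548 225.75871318]
-1 0.066 [305.36644548 225.75871318]
-1 0.082 [304.34940081 222.91794558]
1 0.008 [294.77191708 259.14531842]
1 0.066 [295.39154507 242.0312962 ]
1 0.066 [295.39154507 242.0312962 ]
1 0.082 [296.96424429 234.82390885]
```

View pics/w21c.png

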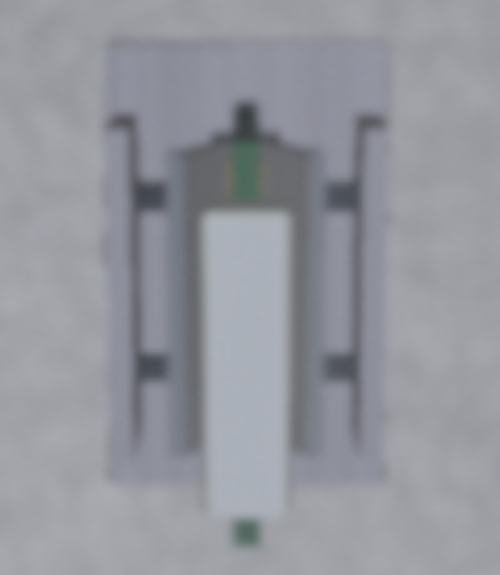

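View pics/s21d.png

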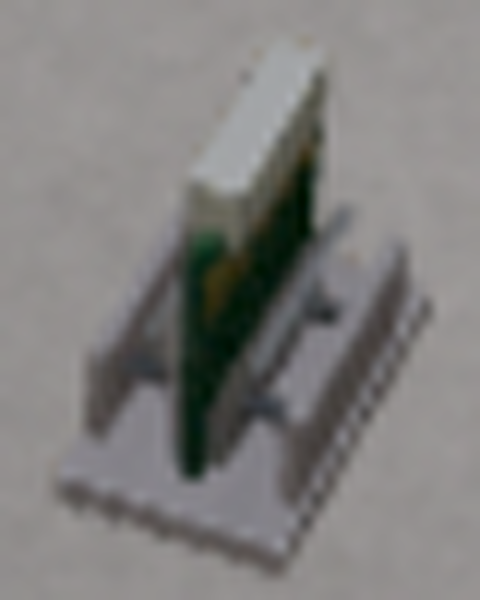

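```bash
python3 - <<'E'
from corners import *
d=dict(np.load("w21.npz"));o=(235,130)
corners(d,o,5,[(203,210),(290,210),(287,516),(206,516)],.082)
corners(d,o,5,[(108,42),(386,42),(384,480),(108,480)],.008)
print("board low +x edge",ray(d,246/5+235,104/5+130,.008)*1000,"expected",462.8+30*np.cos(np.radians(11.8)),70.8+30*np.sin(np.radians(11.8)))
print(rect(pts(d,(lambda m:m)(np.pad(np.ones((1,1),bool),((0,0),(0,0)))),.0)) if 0 else "")
dd=d["depth"]
for v in (175,190,205,220,230):
    z=dd[v,284];K=d["intrinsics"];c=np.linalg.solve(K,[284,v,1])*z;print(v,np.round(d["R"].T@(c-d["t"])*1000,1))
t=dict(np.load("t21.npz"));cv2.imwrite("pics/t21.png",t["pixels"])
E
```

```text
[462.9  71. ] [(np.float64(11.8), np.float64(11.78)), (np.float64(43.8), np.float64(11.6)), (np.float64(11.5), np.float64(11.8)), (np.float64(43.8), np.float64(12.04))]
[463.   70.9] [(np.float64(48.0), np.float64(11.77)), (np.float64(79.0), np.float64(12.64)), (np.float64(50.6), np.float64(11.8)), (np.float64(79.0), np.float64(10.74))]
board low +x edge [491.29745373  76.86917744   8.        ] expected 492.16602166285054 76.93488155525371

175 [482.2  75.2  82.1]
190 [472.3  73.1  83.4]
205 [461.4  70.9  81.3]
220 [451.3  68.8  83.1]
230 [443.9  67.2  82.4]
```

View pics/t21.png

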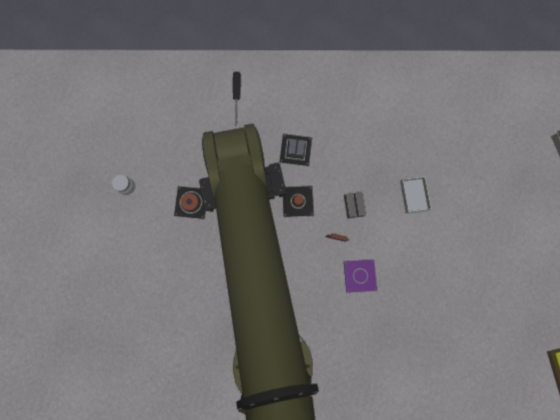

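The bar top reads about 82 mm and level, so the board is seated on the floor. The top view shows the electrodes and anvil in their outlines and the jar and tray unmoved. Handing in.

```bash
python3 -c "
from bench import ctrl
print(ctrl.close_job())"
```

```text
the job is handed in; nothing more can be done
None
```

The welding station is set up and the job is handed in, about 43 s into the 138 s allowed. I placed the parts in the order you asked: large electrode, small electrode, anvil, then the board into the clip. The jar, tray, brown board and purple plate were not touched.

| Part | Last check |
|---|---|
| Large electrode | about 1 mm off the centre of its circle, flat |
| Small electrode | about 1 mm or less off centre, upright |
| Anvil block | 0.3 mm off the centre of its square, sides in line to about 0.5° |
| Test board | within about 0.2 mm and 0.5° of the clip's middle, resting on its floor |

- **Board seating:** pressing down ended at a hard stop of about 20 N with no further travel. The bar's top then read 82 mm with a 1–2 mm spread in the depth reading, against 82 mm expected, and level.
- **Small deviations:** as the gripper let go of the board it dipped about 2.5 mm along the bar. The views taken afterwards showed the board still square and seated. No final check failed or disagreed.

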